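# Line up a growth series of dental casts by size

## Task

Line the four plaster dental casts up by size along the rail of the white board for the record photograph, one on each dark grey pad: the smallest on the pad next to the brass dish, then each larger one in turn, the largest next to the jar. Stand each flat on its pad, midway between the pad's two sides and squared up, with its flat back to the rail and no more than about 15 mm from it, teeth facing away from the rail. Keep the casts upright throughout, leave the dish and the jar where they are, and let go of everything at the end.

Things in the scene. Friction and masses are not known exactly. Their poses are not given: they have to be found in the camera images.
- cast_a: The smallest of four loose plaster dental casts: a pale D-shaped block 38 mm wide (y), 35 mm from its flat back to its rounded front (x), 24 mm high, with a horseshoe of teeth on top reaching 28 mm. Origin: middle of the lower edge of the flat back; the block runs from there to its rounded front at -x; z up. The sides are parallel from the back to 16 mm in front of it, then half a circle.
- cast_b: The second smallest of four loose plaster dental casts: a pale D-shaped block 46 mm wide (y), 42 mm from its flat back to its rounded front (x), 28 mm high, with a horseshoe of teeth on top reaching 33 mm. Origin: middle of the lower edge of the flat back; the block runs from there to its rounded front at -x; z up. The sides are parallel from the back to 19 mm in front of it, then half a circle.
- cast_c: The second largest of four loose plaster dental casts: a pale D-shaped block 54 mm wide (y), 50 mm from its flat back to its rounded front (x), 32 mm high, with a horseshoe of teeth on top reaching 38 mm. Origin: middle of the lower edge of the flat back; the block runs from there to its rounded front at -x; z up. The sides are parallel from the back to 23 mm in front of it, then half a circle.
- cast_d: The largest of four loose plaster dental casts: a pale D-shaped block 62 mm wide (y), 57 mm from its flat back to its rounded front (x), 36 mm high, with a horseshoe of teeth on top reaching 43 mm. Origin: middle of the lower edge of the flat back; the block runs from there to its rounded front at -x; z up. The sides are parallel from the back to 26 mm in front of it, then half a circle.
- pad_1: Dark grey pad 1 of four in a row (96 mm spacing, 1 to 4 along +y) on a fixed white board that shifts and turns as one. 72 mm wide (y), 74 mm deep (x), its top 14 mm above the table. Origin: on its top, midway along its width, 10 mm in front of the rail, a fixed aluminium strip on the board's far (+x) long edge, 14 mm higher than the pads. +x points to the rail, z up.
- pad_2: Dark grey pad 2 of four in a row (96 mm spacing, 1 to 4 along +y) on a fixed white board that shifts and turns as one. 72 mm wide (y), 74 mm deep (x), its top 14 mm above the table. Origin: on its top, midway along its width, 10 mm in front of the rail, a fixed aluminium strip on the board's far (+x) long edge, 14 mm higher than the pads. +x points to the rail, z up.
- pad_3: Dark grey pad 3 of four in a row (96 mm spacing, 1 to 4 along +y) on a fixed white board that shifts and turns as one. 72 mm wide (y), 74 mm deep (x), its top 14 mm above the table. Origin: on its top, midway along its width, 10 mm in front of the rail, a fixed aluminium strip on the board's far (+x) long edge, 14 mm higher than the pads. +x points to the rail, z up.
- pad_4: Dark grey pad 4 of four in a row (96 mm spacing, 1 to 4 along +y) on a fixed white board that shifts and turns as one. 72 mm wide (y), 74 mm deep (x), its top 14 mm above the table. Origin: on its top, midway along its width, 10 mm in front of the rail, a fixed aluminium strip on the board's far (+x) long edge, 14 mm higher than the pads. +x points to the rail, z up.
- dish: Loose empty brass bowl, 60 mm across, 24 mm high, on the table beyond one end of the board (either end). Origin: centre of its underside. It marks the end where the smallest cast goes.
- jar: Loose brown glass jar with a white cap, 40 mm across, 55 mm high, on the table beyond the other end of the board. Origin: centre of its underside.
There are look-alikes about, which are no part of the job. What is shaped like the cast_c but blue is not meant.

How it is judged:
At the end, for the whole second after the job is handed in: Counting from the dish, the casts stand on the pads from smallest to largest; each lies flat, within 12 mm of the pad's middle sideways, its flat back to the rail and less than 25 mm from it, squared to the rail within 15 degrees, at rest; dish and jar are within 20 mm of where they stood (((horizontal distance between dish and pad_1 below 0.17 m and (x of cast_a in the frame of pad_1 between -0.013 and 0.015 m and y of cast_a in the frame of pad_1 between -0.012 and 0.012 m and z of cast_a in the frame of pad_1 between -0.004 and 0.004 m and angle between the x axis of cast_a and the x axis of pad_1, either way round below 0.26 rad) and (x of cast_b in the frame of pad_2 between -0.013 and 0.015 m and y of cast_b in the frame of pad_2 between -0.012 and 0.012 m and z of cast_b in the frame of pad_2 between -0.004 and 0.004 m and angle between the x axis of cast_b and the x axis of pad_2, either way round below 0.26 rad) and (x of cast_c in the frame of pad_3 between -0.013 and 0.015 m and y of cast_c in the frame of pad_3 between -0.012 and 0.012 m and z of cast_c in the frame of pad_3 between -0.004 and 0.004 m and angle between the x axis of cast_c and the x axis of pad_3, either way round below 0.26 rad) and (x of cast_d in the frame of pad_4 between -0.013 and 0.015 m and y of cast_d in the frame of pad_4 between -0.012 and 0.012 m and z of cast_d in the frame of pad_4 between -0.004 and 0.004 m and angle between the x axis of cast_d and the x axis of pad_4, either way round below 0.26 rad)) or (horizontal distance between dish and pad_4 below 0.17 m and (x of cast_a in the frame of pad_4 between -0.013 and 0.015 m and y of cast_a in the frame of pad_4 between -0.012 and 0.012 m and z of cast_a in the frame of pad_4 between -0.004 and 0.004 m and angle between the x axis of cast_a and the x axis of pad_4, either way round below 0.26 rad) and (x of cast_b in the frame of pad_3 between -0.013 and 0.015 m and y of cast_b in the frame of pad_3 between -0.012 and 0.012 m and z of cast_b in the frame of pad_3 between -0.004 and 0.004 m and angle between the x axis of cast_b and the x axis of pad_3, either way round below 0.26 rad) and (x of cast_c in the frame of pad_2 between -0.013 and 0.015 m and y of cast_c in the frame of pad_2 between -0.012 and 0.012 m and z of cast_c in the frame of pad_2 between -0.004 and 0.004 m and angle between the x axis of cast_c and the x axis of pad_2, either way round below 0.26 rad) and (x of cast_d in the frame of pad_1 between -0.013 and 0.015 m and y of cast_d in the frame of pad_1 between -0.012 and 0.012 m and z of cast_d in the frame of pad_1 between -0.004 and 0.004 m and angle between the x axis of cast_d and the x axis of pad_1, either way round below 0.26 rad))) and linear speed of each of cast_a, cast_b, cast_c, cast_d below 0.01 m/s and angle between each of cast_a, cast_b, cast_c, cast_d's own z axis and vertical below 0.06 rad and distance of each of dish, jar from where it was at the start of the episode below 0.02 m); the robot touches nothing.
It fails at once if a cast is tipped over (more than 35 degrees) (angle between any of cast_a, cast_b, cast_c, cast_d's own z axis and vertical above 0.61 rad).
It fails at once if the dish or the jar is moved more than 20 mm (distance of any of dish, jar from where it was at the start of the episode above 0.02 m).
It also fails if it takes over 99 s, if anything falls off the work surface, if the arm or the gripper's body presses on something with over 40 N, if the wrist force passes 120 N, or if a joint passes its speed limit or range.

## Robot

A 6-joint arm with a two-finger parallel gripper is mounted at the origin on the work surface. World frame = base frame: x ahead of the robot, y to its left, z up, the work surface at z = 0. Lengths are in m, angles in rad, forces in N, time in s.
With the tool pointing down it reaches from about 0.425 to 0.95 m from the base axis. Payload 3.5 kg.
Tool frame: the origin (TCP) lies on the centre line of the jaws, within the pads' length; the fingertips stand 25 mm ahead of it and the grasp point (between the pads) lies 6 mm ahead of it (ctrl.finger_overhang is the distance from the TCP to the fingertips, in m); z points along the fingers, y is the line along which they close (so a half turn about z gives the same grasp; the last joint's range is limited). The gripper opens to 85 mm and grips with 20 to 120 N. Pads are 22 mm wide; open, the fingers measure 114 mm over their backs; the gripper's body (76 mm by 85 mm) begins 54 mm behind the grasp point. The pads swing forward as they close: fully open they stand 13 mm farther back than shut.
Start: joints at [1.188, 0.286, 1.577, -0, 1.279, -0.15], TCP at [0.156, 0.657, 0.256] pointing down, gripper open.
Joint ranges: [-2.77, 2.77], [-0.9, 2.22], [0.21, 2.48], [-1.53, 4.67], [0.24, 2.81], [-2.84, 2.84]. Speed limits (rad/s): [2.79, 2.79, 3.14, 3.14, 3.14, 3.14].

## Interface

Orientations are given as a unit quaternion [x, y, z, w].
In Python, from plant import get_state, imaging, job, ctrl gives the robot as it stands.
- The arm moves only by the tool jog_arm, never from a script. Its argument "increments" is a list of rows, each an object of numbers: "dx", "dy", "dz": the shift along the world's x, y, z each as a share of 12 cm, from -1 to 1; "ax", "ay", "az": the turn, a rotation vector about the world's x, y, z each as a share of pi/2 rad, from -1 to 1; "gripper": the gripper command: -1 is shut, 1 is fully open, values between are in proportion. A call has 1 to 10 rows; each row is the pose to reach, as a shift and turn from the pose commanded when the call began; what a row does not reach only later rows make up. A row lasts 1/10 s, in which the tool goes at most 50 mm and 8.59 degrees, less where a joint would pass 70% of its speed; a pose out of reach is approached as far as the arm can. A call with a number of a shift or a turn outside -1 to 1 is refused whole. A call with a gripper value outside its range is refused whole. The fingers move at their own pace and stop on an object; "force" is the grip in N (left out, the last holds). Time passes only in rows, so rows that repeat a pose let the fingers close. It gives the time, the measured TCP pose, the force, the opening and the grip force at its end, in the units of the state.
- get_state(): the state, without advancing time (a new reading comes with each control period).
- imaging.read_camera(name): name is "scene" or "side" or "wrist"; returns a dict with "frame" (400x640x3 uint8, blue, green, red), "depth" (400x640 float32, m along the optical axis (not along the pixel's ray), 0 where there is no reading), "camera_matrix" (3x3 intrinsics, pixels), "extrinsics" (4x4, takes a point from camera to world coordinates); the wrist camera has in their place "mount" (4x4, takes a point from camera to tool coordinates, whose origin is the TCP and whose axes are the flange's). Camera axes: x right, y up, looking along -z (the intrinsics and any distortion apply to the point x, -y, -z); pixel columns grow to the right and rows downward; lengths in m; the calibration is good to about 2 mm. The wrist camera is an equidistant fisheye: a pixel r from the principal point sees the ray r / f radians off the axis. A picture is of the moment at which its call begins: read the wrist's pose just before it.
- job.sign_off(): hands the job in; it is judged then, once.
The state is a dict: "time": time; "qpos": joint angles; "dq": joint speeds; "joint_efforts": joint torques, N m; "eef_pos": TCP position; "tcp_rot": TCP orientation; "contact_force": force on the tool from outside, world axes, zero at the start; "wrist_torque": the same for the moment, N m; "opening": opening from 0.0 (shut) to 1.0 (fully open); "finger_force": force on a finger pad.
Only numpy, scipy, OpenCV 4.12 (cv2) and the standard library are available. Lean on these libraries where they do the work, as an engineer would, in place of code of your own. Each camera call takes 0.05 s, during which the arm holds its last target. There are 200 camera calls.

## Working session

There is one attempt and no reset: what is moved stays moved. The work goes in short steps, Python scripts to look and compute and a tool call to move; the robot and the scene stay as the last step left them, time stands still between calls to the robot, and variables do not carry over. Pictures are saved under pics/ and viewed, at most 14 in all, crops included, and the job is handed in when it is done.

Besides the shell and the picture viewer there is one more tool, called as name(argument=value, ...), one argument or row to a line, values as JSON. jog_arm: Moves the arm, as the interface text tells. Shift numbers are shares of 12 cm and turn numbers shares of pi/2 rad, none past 1 either way. Its arguments: {"type":"object","properties":{"increments":{"type":"array"},"force":{"type":"number"}},"required":["increments"]}

```bash
mkdir -p pics; ls; python3 - <<'E'
from plant import get_state, imaging, job, ctrl
import cv2,numpy as np
s=get_state();print(s['time'],s['eef_pos'],s['tcp_rot'],s['opening'],ctrl.finger_overhang)
for n in ['scene','side']:
    c=imaging.read_camera(n);cv2.imwrite(f'pics/{n}0.png',c['frame']);np.savez(f'{n}0.npz',**c);print(n,c['camera_matrix'],c['extrinsics'],[k for k in c])
E
```

```text
pics
0.0 [0.15546287 0.65624665 0.25494685] [ 1.16142782e-01  9.93231833e-01 -1.13097673e-03 -3.17112228e-04] 1.0074411984168035 0.025
scene [[423.1414615    0.         323.97682272]
 [  0.         423.1414615  198.77612917]
 [  0.           0.           1.        ]] [[-0.17017505 -0.58654949  0.79183341  1.29208999]
 [ 0.98526881 -0.08749233  0.14693695  0.16372709]
 [-0.01690644  0.80517376  0.59279793  0.59150946]
 [ 0.          0.          0.          1.        ]] ['frame', 'depth', 'camera_matrix', 'extrinsics']
side [[439.00699279   0.         327.95354974]
 [  0.         439.00699279 202.42006256]
 [  0.           0.           1.        ]] [[-0.99240342  0.07904599 -0.09427189  0.47494265]
 [-0.12285374 -0.67730362  0.72537354  0.73526496]
 [-0.00651282  0.73144483  0.68186952  0.716333  ]
 [ 0.          0.          0.          1.        ]] ['frame', 'depth', 'camera_matrix', 'extrinsics']
```

View pics/scene0.png

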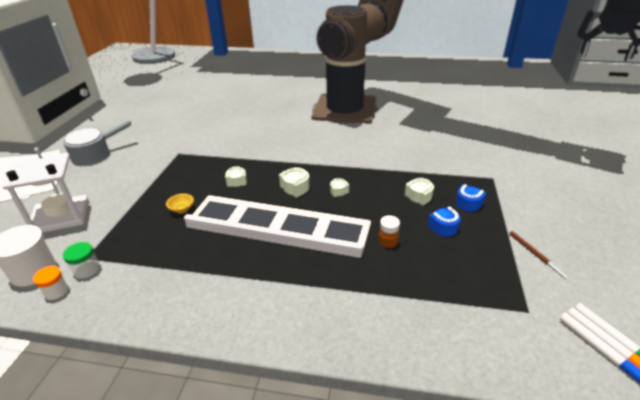

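View pics/side0.png

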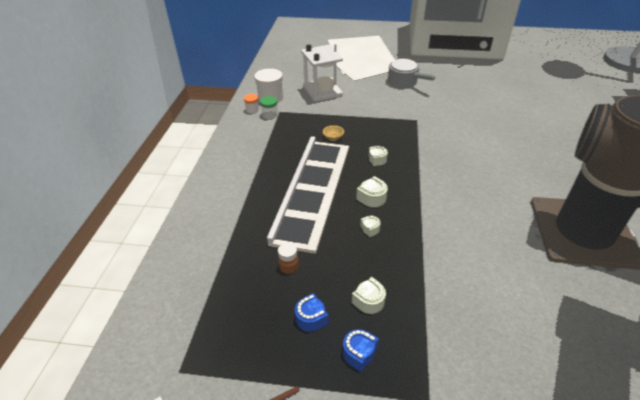

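The pale casts in scene0 are at (235,177), (294,181), (339,187) and (420,190). The blue look-alikes at (445,221) and (471,197) are excluded. The dish is at (180,204), at the low-y end, and the jar is at (389,232), at the high-y end. The pads are at (218,209), (259,217), (303,224) and (346,231). Next I measure them.

```bash
cat > h.py <<'E'
import numpy as np,cv2
def cloud(c):
    K=c['camera_matrix'];d=c['depth'];v,u=np.indices(d.shape)
    p=np.stack([(u-K[0,2])/K[0,0]*d,-(v-K[1,2])/K[1,1]*d,-d],-1)
    T=c['extrinsics'];w=p@T[:3,:3].T+T[:3,3];w[d<=0]=np.nan
    return w
def masks(c):
    h=cv2.cvtColor(c['frame'],cv2.COLOR_BGR2HSV)
    return h
E
python3 - <<'E'
from h import *
# orthographic raster 1mm/px from both clouds
S=700
x0,x1,y0,y1=0.3,0.95,-0.45,0.55
for n in ['scene','side']:
    c=np.load(n+'0.npz');w=cloud(c);f=c['frame'];h=masks(c)
    ok=np.isfinite(w[...,0])&(w[...,0]>x0)&(w[...,0]<x1)&(w[...,1]>y0)&(w[...,1]<y1)
    fl=ok&(h[...,2]<40); print(n,'mat z',np.nanmedian(w[...,2][fl]))
    m=(ok&(h[...,2]>110)&(w[...,2]>0.008)).astype(np.uint8)
    k,l,st,ce=cv2.connectedComponentsWithStats(m)
    for i in range(1,k):
        if st[i,4]<60: continue
        p=w[l==i];q=h[l==i]
        print(n,ce[i].round(),st[i,4],'hsv',np.median(q,0),'xyz mean',p.mean(0).round(3),'min',p.min(0).round(3),'max',np.percentile(p,98,axis=0).round(3))
E
```

```text
scene mat z 0.002690791695063921
scene [235. 176.] 316 hsv [ 33.  38. 209.] xyz mean [ 0.474 -0.208  0.026] min [ 0.443 -0.234  0.008] max [ 0.489 -0.186  0.036]
scene [294. 180.] 611 hsv [ 33.  37. 219.] xyz mean [ 0.482 -0.058  0.032] min [ 0.444 -0.098  0.008] max [ 0.507 -0.029  0.045]
scene [338. 186.] 230 hsv [ 33.   36.  214.5] xyz mean [0.477 0.048 0.022] min [0.454 0.026 0.008] max [0.491 0.068 0.031]
scene [419. 189.] 508 hsv [ 33.  35. 222.] xyz mean [0.472 0.234 0.028] min [0.439 0.204 0.008] max [0.493 0.261 0.04 ]
scene [470. 197.] 524 hsv [110.  222.  206.5] xyz mean [0.485 0.345 0.028] min [0.445 0.318 0.008] max [0.502 0.376 0.04 ]
scene [179. 202.] 359 hsv [ 21. 198. 223.] xyz mean [ 0.59  -0.302  0.02 ] min [ 0.564 -0.329  0.008] max [ 0.622 -0.272  0.028]
scene [280. 225.] 4181 hsv [ 13.  12. 236.] xyz mean [ 0.632 -0.057  0.018] min [ 0.547 -0.261  0.008] max [0.685 0.122 0.031]
scene [444. 220.] 629 hsv [110. 223. 210.] xyz mean [0.578 0.285 0.029] min [0.541 0.253 0.008] max [0.596 0.312 0.04 ]
scene [389. 227.] 377 hsv [ 16.  27. 194.] xyz mean [0.64  0.172 0.
[... 1380 characters left out ...]
34.  33. 196.] xyz mean [ 0.471 -0.044  0.031] min [ 0.439 -0.085  0.008] max [ 0.504 -0.023  0.043]
side [370. 224.] 261 hsv [ 34.  32. 207.] xyz mean [0.47  0.055 0.022] min [0.45  0.031 0.008] max [0.489 0.073 0.029]
side [369. 295.] 800 hsv [ 34.   30.5 220. ] xyz mean [0.462 0.248 0.03 ] min [0.434 0.209 0.008] max [0.49  0.269 0.039]
side [310. 310.] 669 hsv [111. 173. 208.] xyz mean [0.567 0.295 0.033] min [0.535 0.259 0.025] max [0.592 0.318 0.039]
side [359. 345.] 825 hsv [111. 174. 208.] xyz mean [0.473 0.353 0.033] min [0.443 0.323 0.011] max [0.499 0.38  0.039]
side [284. 394.] 94 hsv [  9.  121.5 117. ] xyz mean [0.588 0.44  0.01 ] min [0.568 0.427 0.008] max [0.606 0.451 0.012]
```

```bash
cat >> h.py <<'E'
SZ=dict(a=(.038,.035,.024,.028),b=(.046,.042,.028,.033),c=(.054,.050,.032,.038),d=(.062,.057,.036,.043))
def fitD(xy,W,L):
    """min-area rect; flat side = the one whose two corners are best filled. returns back-mid, yaw(+x axis, front->back), dims"""
    hull=cv2.convexHull((xy*1000).astype(np.float32))
    box=cv2.boxPoints(cv2.minAreaRect(hull))
    hp=hull[:,0]
    ed=np.array([np.abs(cv2.pointPolygonTest(hull,tuple(map(float,p)),True)) for p in box])
    i=np.argmin([ed[k]+ed[(k+1)%4] for k in range(4)])
    m=(box[i]+box[(i+1)%4])/2; o=(box[(i+2)%4]+box[(i+3)%4])/2
    v=m-o; return m/1000,np.arctan2(v[1],v[0]),np.linalg.norm(box[i]-box[(i+1)%4]),np.linalg.norm(v),ed.round(1)
E
python3 - <<'E'
from h import *
P=dict(a=(.473,.05),b=(.467,-.203),c=(.465,.24),d=(.475,-.05))
allp={}
for n in ['scene','side']:
    c=np.load(n+'0.npz');w=cloud(c);h=masks(c);zo={'scene':.002,'side':.0008}[n]
    for k in 'abcd':
        W,L,H,T=SZ[k]
        m=(h[...,2]>100)&(h[...,1]<80)&(np.hypot(w[...,0]-P[k][0],w[...,1]-P[k][1])<.06)&(w[...,2]>H-.003+zo)
        q=w[m][:,:2];allp.setdefault(k,[]).append(q)
        r=fitD(q,W,L);print(n,k,len(q),r[0].round(4),'yaw',np.degrees(r[1]).round(1),'W,L',r[2:4],r[4])
    # pads
    m=((h[...,2]<110)&(h[...,2]>30)&(w[...,2]>.010)&(w[...,0]>.54)&(w[...,0]<.69)&(w[...,1]>-.27)&(w[...,1]<.14)).astype(np.uint8)
    kk,l,st,ce=cv2.connectedComponentsWithStats(m)
    for i in range(1,kk):
        if st[i,4]<150: continue
        q=(w[l==i][:,:2]*1000).astype(np.float32);print(n,'pad?',ce[i].round(),st[i,4],cv2.minAreaRect(q),np.median(w[l==i][:,2]))
# composite rectified views
tiles=[]
for n in ['scene','side']:
    c=np.load(n+'0.npz');T=c['extrinsics'];K=c['camera_matrix'];row=[]
    for k in 'badc':
        g=np.indices((180,180)).astype(float); X=P[k][0]+.06-g[0]/1500; Y=P[k][1]+.06-g[1]/1500; Z=np.full_like(X,SZ[k][2])
        q=(np.stack([X,Y,Z],-1)-T[:3,3])@T[:3,:3]
        u=K[0,2]+K[0,0]*q[...,0]/-q[...,2]; v=K[1,2]-K[1,1]*q[...,1]/-q[...,2]
        row.append(cv2.remap(c['frame'],u.astype(np.float32),v.astype(np.float32),cv2.INTER_LINEAR))
    tiles.append(np.hstack(row))
cv2.imwrite('pics/top.png',np.vstack(tiles))
E
```

```text
scene a 139 [0.486  0.0534] yaw 27.7 W,L (np.float32(38.585953), np.float32(32.76933)) [8.8 4.8 4.8 3.2]
scene b 186 [ 0.4874 -0.2047] yaw 18.8 W,L (np.float32(45.873096), np.float32(42.048347)) [5.2 7.  4.9 4.2]
scene c 292 [0.4754 0.2601] yaw 63.8 W,L (np.float32(50.01208), np.float32(56.45309)) [14.8 11.1  6.3  9. ]
scene d 354 [ 0.4931 -0.0781] yaw -49.3 W,L (np.float32(61.20289), np.float32(60.065914)) [14.   0.3  8.9 15.6]
scene pad? [218. 210.] 392 ((601.5059814453125, -205.42103576660156), (66.783203125, 54.010154724121094), 83.33089447021484) 0.01642874178263365
scene pad? [257. 217.] 426 ((610.263671875, -110.74490356445312), (66.04075622558594, 51.025245666503906), 85.52677154541016) 0.01622984194667404
scene pad? [299. 224.] 457 ((618.5706176757812, -15.4532470703125), (64.89889526367188, 52.5090217590332), 84.29044342041016) 0.0160116247718457
scene pad? [343. 231.] 494 ((627.5128173828125, 79.76431274414062), (66.08063507080078, 50.71202850341797), 86.53368377685547) 0.01583401266334844
side a 180 [0.4841 0.0615] yaw 38.7 W,L (np.float32(38.123394), np.float32(36.85107)
[... 237 characters left out ...]

side d 370 [ 0.4992 -0.0639] yaw -23.1 W,L (np.float32(58.298367), np.float32(61.846542)) [11.  10.   7.4 12.3]
side pad? [323. 153.] 396 ((607.7467651367188, -204.09915161132812), (70.01606750488281, 72.1375503540039), 85.63875579833984) 0.013712120832072683
side pad? [315. 175.] 481 ((617.16357421875, -109.64862823486328), (69.61937713623047, 71.98239135742188), 83.7142562866211) 0.013703751369141037
side pad? [305. 201.] 589 ((626.1777954101562, -12.625831604003906), (72.08568572998047, 72.2527084350586), 83.61186218261719) 0.013828889126072386
side pad? [294. 230.] 740 ((635.0949096679688, 82.30967712402344), (69.93818664550781, 73.66498565673828), 85.49649047851562) 0.01407129058909351
```

View pics/top.png

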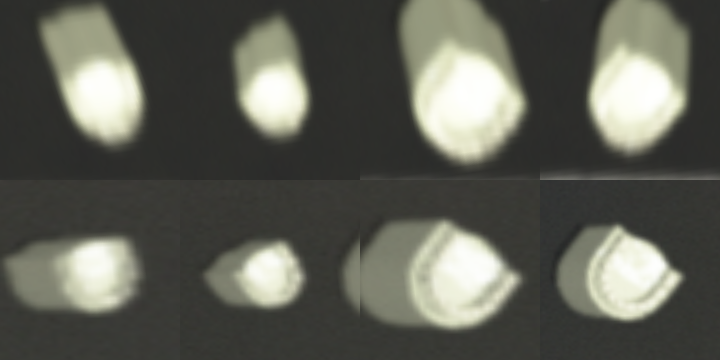

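Top-view tiles (columns b, a, d, c; up is +x, left is +y): the backs of d and c face upper right, at a yaw of about -38°. a and b are unclear from here, so I'll check them with the wrist camera. By tooth height, the casts are b at y≈-0.20, d at -0.05, a at 0.05 and c at 0.24. Moving over c.

jog_arm(
  increments=[
    {"dx":0.65,"dy":-0.87,"gripper":1},
    {"dx":0.65,"dy":-0.87,"gripper":1},
    {"dx":0.65,"dy":-0.87,"gripper":1},
    {"dx":0.65,"dy":-0.87,"gripper":1},
  ],
  force=40,
)

```text
$.increments[0]: bad value
```

jog_arm(
  increments=[
    {"dx":0.65,"dy":-0.87},
    {"dx":0.65,"dy":-0.87},
    {"dx":0.65,"dy":-0.87},
    {"dx":0.65,"dy":-0.87},
  ],
)

```text
$.increments[0]: bad value
```

jog_arm(
  increments=[
    {"dx":0.65,"dy":-0.87},
    {"dx":0.65,"dy":-0.87},
    {"dx":0.65,"dy":-0.87},
    {"dx":0.65,"dy":-0.87},
  ],
)

```text
$.increments[0]: bad value
```

jog_arm(
  increments=[
    {"dx":0.65,"dy":-0.87},
    {"dx":0.65,"dy":-0.87},
    {"dx":0.65,"dy":-0.87},
    {"dx":0.65,"dy":-0.87},
    {"dx":0.65,"dy":-0.87},
  ],
)

```text
$.increments[0]: bad value
```

```bash
cat >> h.py <<'E'
from scipy.spatial.transform import Rotation as R
def wrist(name):
    from plant import get_state, imaging
    s=get_state();c=imaging.read_camera('wrist')
    Tt=np.eye(4);Tt[:3,:3]=R.from_quat(s['tcp_rot']).as_matrix();Tt[:3,3]=s['eef_pos']
    c['extrinsics']=Tt@c['mount'];cv2.imwrite(f'pics/{name}.png',c['frame']);np.savez(name+'.npz',**c)
    return s,c
def wcloud(c):
    K=c['camera_matrix'];d=c['depth'];v,u=np.indices(d.shape)
    a=(u-K[0,2])/K[0,0];b=(v-K[1,2])/K[1,1];r=np.hypot(a,b)+1e-9;t=np.tan(r)/r
    p=np.stack([a*t*d,-b*t*d,-d],-1);T=c['extrinsics'];w=p@T[:3,:3].T+T[:3,3];w[(d<=0)|(r>1.3)]=np.nan
    return w
def ortho(c,cx,cy,z,half=.1,px=1000):
    n=int(2*half*px);g=np.indices((n,n)).astype(float);X=cx+half-g[0]/px;Y=cy+half-g[1]/px
    T=c['extrinsics'];K=c['camera_matrix'];q=(np.stack([X,Y,np.full_like(X,z)],-1)-T[:3,3])@T[:3,:3]
    x,y,zz=q[...,0],-q[...,1],-q[...,2];rr=np.hypot(x,y)+1e-9;th=np.arctan2(rr,zz)
    return cv2.remap(c['frame'],(K[0,2]+K[0,0]*th*x/rr).astype(np.float32),(K[1,2]+K[1,1]*th*y/rr).astype(np.float32),cv2.INTER_LINEAR)
E
python3 - <<'E'
from h import *
s,c=wrist('w1');print(s['time'],s['eef_pos'],s['tcp_rot'],s['qpos'],c['camera_matrix'],c['mount'])
E
```

```text
0.1 [0.15549125 0.65629349 0.25507377] [ 1.16140224e-01  9.93232247e-01 -1.03099492e-03 -2.96639147e-04] [ 1.18798805e+00  2.87103507e-01  1.57801961e+00  3.08048003e-05
  1.27861497e+00 -1.50011214e-01] [[309.70691629   0.         320.81123224]
 [  0.         309.70691629 197.61090715]
 [  0.           0.           1.        ]] [[ 1.61918088e-03  9.65181933e-01  2.61574492e-01  6.64589932e-02]
 [ 9.99997873e-01 -1.89693573e-03  8.09370413e-04  5.55094791e-04]
 [ 1.27737970e-03  2.61572625e-01 -9.65182952e-01 -1.17138660e-01]
 [ 0.00000000e+00  0.00000000e+00  0.00000000e+00  1.00000000e+00]]
```

View pics/w1.png

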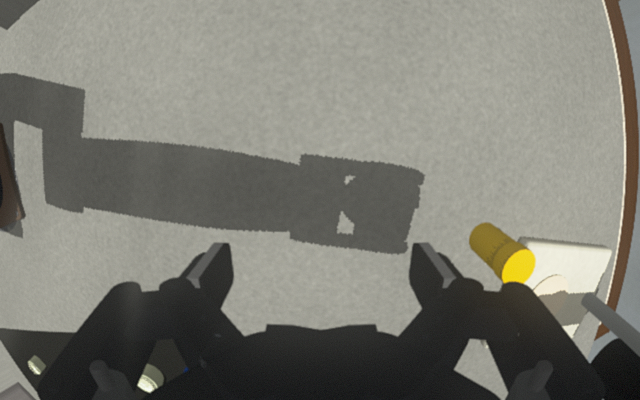

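Wrist picture w1 shows only bare table and the fingertips at about (225,250) and (415,250). The rows need every field, so I'm resending with all of them.

jog_arm(
  increments=[
    {"dx":0.65,"dy":-0.87,"dz":0,"ax":0,"ay":0,"az":0,"gripper":1},
    {"dx":0.65,"dy":-0.87,"dz":0,"ax":0,"ay":0,"az":0,"gripper":1},
    {"dx":0.65,"dy":-0.87,"dz":0,"ax":0,"ay":0,"az":0,"gripper":1},
    {"dx":0.65,"dy":-0.87,"dz":0,"ax":0,"ay":0,"az":0,"gripper":1},
  ],
  force=40,
)

```text
time: 0.55
eef_pos: [0.2355, 0.5499, 0.2559]
tcp_rot: [0.118, 0.993, -0.001, 0.0]
contact_force: [-0.1, -0.2, 1.1]
opening: 0.999
finger_force: 0.0
```

jog_arm(
  increments=[
    {"dx":0.65,"dy":-0.87,"dz":0,"ax":0,"ay":0,"az":0,"gripper":1},
    {"dx":0.65,"dy":-0.87,"dz":0,"ax":0,"ay":0,"az":0,"gripper":1},
    {"dx":0.65,"dy":-0.87,"dz":0,"ax":0,"ay":0,"az":0,"gripper":1},
    {"dx":0.65,"dy":-0.87,"dz":0,"ax":0,"ay":0,"az":0,"gripper":1},
  ],
)

```text
time: 0.95
eef_pos: [0.3131, 0.4464, 0.2562]
tcp_rot: [0.118, 0.993, -0.0, 0.0]
contact_force: [-0.1, 0.1, 0.1]
opening: 1.003
finger_force: 0.0
```

jog_arm(
  increments=[
    {"dx":0.65,"dy":-0.87,"dz":0,"ax":0,"ay":0,"az":0,"gripper":1},
    {"dx":0.65,"dy":-0.87,"dz":0,"ax":0,"ay":0,"az":0,"gripper":1},
    {"dx":0.65,"dy":-0.87,"dz":0,"ax":0,"ay":0,"az":0,"gripper":1},
    {"dx":0.65,"dy":-0.87,"dz":0,"ax":0,"ay":0,"az":0,"gripper":1},
  ],
)

```text
time: 1.35
eef_pos: [0.3911, 0.3427, 0.2564]
tcp_rot: [0.118, 0.993, 0.0, 0.0]
contact_force: [-0.3, 0.2, -0.2]
opening: 0.999
finger_force: 0.0
```

jog_arm(
  increments=[
    {"dx":0.5,"dy":-0.87,"dz":0,"ax":0,"ay":0,"az":0,"gripper":1},
    {"dx":0.5,"dy":-0.87,"dz":0,"ax":0,"ay":0,"az":0,"gripper":1},
    {"dx":0.5,"dy":-0.87,"dz":0,"ax":0,"ay":0,"az":0,"gripper":1},
    {"dx":0.5,"dy":-0.87,"dz":0,"ax":0,"ay":0,"az":0,"gripper":1},
    {"dx":0.5,"dy":-0.87,"dz":0,"ax":0,"ay":0,"az":0,"gripper":1},
    {"dx":0.5,"dy":-0.87,"dz":0,"ax":0,"ay":0,"az":0,"gripper":1},
  ],
)

```text
time: 1.95
eef_pos: [0.4489, 0.2409, 0.2562]
tcp_rot: [0.115, 0.993, 0.0, -0.0]
contact_force: [-0.0, 0.3, 0.6]
opening: 1.003
finger_force: 0.0
```

```bash
python3 - <<'E'
from h import *
s,c=wrist('w2');print(s['time'],s['eef_pos'],s['tcp_rot'],s['qpos'])
E
```

```text
1.95 [0.44891549 0.24088461 0.25618477] [ 1.15071149e-01  9.93357165e-01  2.64862858e-04 -3.21074963e-04] [ 2.92787677e-01 -8.34549394e-02  1.97728844e+00  7.81399096e-04
  1.24813842e+00 -1.04760330e+00]
```

View pics/w2.png

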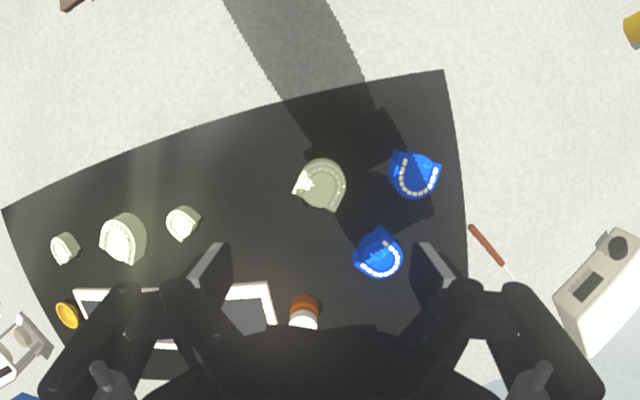

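```bash
python3 - <<'E'
from h import *
c=np.load('w2.npz');w=wcloud(c);h=masks(c)
print('mat z',np.nanmedian(w[...,2][(h[...,2]<60)&(np.abs(w[...,0]-.5)<.1)&(np.abs(w[...,1]-.15)<.1)]))
P=dict(a=(.473,.05),b=(.467,-.203),c=(.465,.24),d=(.475,-.05))
t=[]
for k in 'badc':
    W,L,H,T=SZ[k]
    m=(h[...,2]>70)&(h[...,1]<80)&(np.hypot(w[...,0]-P[k][0],w[...,1]-P[k][1])<.06)&(w[...,2]>H-.004)
    q=w[m][:,:2];r=fitD(q,W,L);print(k,len(q),r[0].round(4),np.degrees(r[1]).round(1),r[2:])
    t.append(cv2.resize(ortho(c,*P[k],H,.05,2000),(200,200)))
cv2.imwrite('pics/o2.png',cv2.resize(np.hstack(t),(800,200)))
E
```

```text
mat z 0.32418306065987873
b 380 [ 0.4861 -0.2035] 9.2 (np.float32(46.971878), np.float32(44.23467), array([10.5,  7.8,  0. ,  6.5]))
a 626 [0.4849 0.0578] 32.2 (np.float32(39.54144), np.float32(37.955505), array([8.2, 7.5, 3.6, 4.7]))
d 1166 [ 0.4934 -0.0748] -37.0 (np.float32(63.95553), np.float32(62.331306), array([14.9,  5.5,  5.5, 13.2]))
c 5761 [0.4333 0.249 ] 163.9 (np.float32(118.98891), np.float32(58.811375), array([ 8.6, 26. , 26.7,  7.9]))
```

View pics/o2.png

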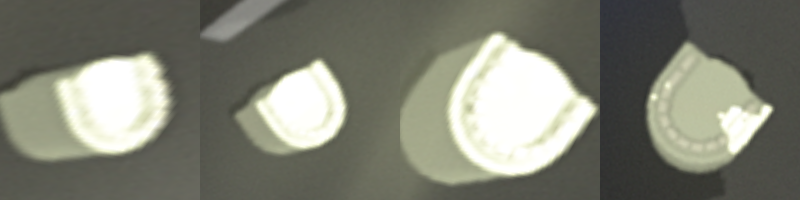

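o2 tiles (b, a, d, c): flat-back corners are b (62,80)-(150,60), a (258,100)-(320,62), d (500,35)-(592,102) and c (688,42)-(772,108). That gives yaws of about +12°, +31°, -36° and -38°, with round fronts toward the robot. Next: the rail line, the pad frames, and corner-based poses from the two fixed views.

```bash
python3 - <<'E'
from h import *
c=np.load('w2.npz');d=c['depth'];w=wcloud(c)
for u,v in [(300,130),(240,230),(320,195),(380,250),(182,222),(120,240),(250,310)]: print((u,v),d[v,u],w[v,u].round(4))
yaw=np.radians(-5.4);Rb=np.array([[np.cos(yaw),-np.sin(yaw)],[np.sin(yaw),np.cos(yaw)]])
for n in ['scene','side']:
    c=np.load(n+'0.npz');w=cloud(c);h=masks(c);zo={'scene':.002,'side':.0}[n]
    roi=(w[...,0]>.54)&(w[...,0]<.72)&(w[...,1]>-.27)&(w[...,1]<.13)
    b=(w[...,:2]-np.array([.615,-.06]))@Rb
    m=roi&(w[...,2]>.0245+zo)&(w[...,2]<.034)
    q=b[m]; print(n,'rail',len(q),np.percentile(q,[1,5,50,95,99],axis=0).round(4).tolist())
    xs=w[m][:,:2]; # slope
    pf=np.polyfit(xs[:,1],xs[:,0],1);print('rail slope deg',np.degrees(np.arctan(pf[0])))
    mp=roi&(h[...,2]<110)&(h[...,2]>30)&(w[...,2]>.010)
    kk,l,st,ce=cv2.connectedComponentsWithStats(mp.astype(np.uint8))
    for i in range(1,kk):
        if st[i,4]>150: q=b[l==i];print('pad',np.percentile(q,[1,50,99],axis=0).round(4).tolist())
E
```

```text
(300, 130) 0.36503428 [ 3.952e-01  2.281e-01 -2.000e-04]
(240, 230) 0.39840347 [0.5016 0.1193 0.    ]
(320, 195) 0.35244498 [0.4709 0.2351 0.0324]
(380, 250) 0.3721526 [0.5559 0.2909 0.0308]
(182, 222) 0.37165132 [0.4677 0.0529 0.0229]
(120, 240) 0.3653951 [ 0.4692 -0.05    0.0362]
(250, 310) 0.414879 [0.6177 0.098  0.0148]
scene rail 869 [[0.0429, -0.1907], [0.0442, -0.1725], [0.051, 0.0084], [0.0556, 0.1707], [0.0567, 0.1841]]
rail slope deg 5.270669989934589
pad [[-0.0241, -0.1782], [0.0005, -0.1461], [0.0249, -0.1146]]
pad [[-0.0244, -0.0828], [0.0006, -0.051], [0.0248, -0.0195]]
pad [[-0.0255, 0.0126], [0.0004, 0.0452], [0.0247, 0.0763]]
pad [[-0.0251, 0.1085], [0.0004, 0.1406], [0.0243, 0.1722]]
side rail 534 [[0.0425, -0.1879], [0.043, -0.1636], [0.0482, 0.0389], [0.0536, 0.1802], [0.0542, 0.1895]]
rail slope deg 5.409242209003305
pad [[-0.0285, -0.1768], [0.0061, -0.1424], [0.0418, -0.111]]
pad [[-0.0285, -0.081], [0.0059, -0.0471], [0.0417, -0.0155]]
pad [[-0.0285, 0.0143], [0.0064, 0.0494], [0.0415, 0.0817]]
pad [[-0.0297, 0.1102], [0.006, 0.1453], [0.0419, 0.177]]
```

```bash
cat >> h.py <<'E'
def meas(c,k,cx,cy,z0=0,rad=.05):
    """cast pose from the wrist cloud: flat-back midpoint, yaw, grasp centre"""
    w=wcloud(c);W,L,H,T=SZ[k];h=masks(c)
    m=(np.hypot(w[...,0]-cx,w[...,1]-cy)<rad)&(w[...,2]>z0+H-.006)&(w[...,2]<z0+T+.004)&(h[...,1]<110)
    k_,l,st,_=cv2.connectedComponentsWithStats(cv2.morphologyEx(m.astype(np.uint8),cv2.MORPH_OPEN,np.ones((3,3))))
    i=1+np.argmax(st[1:,4]);q=w[l==i][:,:2];r=fitD(q,W,L)
    return len(q),r,q
E
python3 - <<'E'
from h import *
c=np.load('w2.npz')
for k,p in dict(a=(.473,.05),b=(.467,-.203),c=(.465,.24),d=(.475,-.05)).items():
    n,r,q=meas(c,k,*p); b=cv2.boxPoints(cv2.minAreaRect((q*1000).astype(np.float32)))
    cen=b.mean(0)/1000; print(k,n,'centre',cen.round(4),'back',r[0].round(4),np.degrees(r[1]).round(1),r[2:])
E
```

```text
a 639 centre [0.4683 0.0482] back [0.4845 0.0566] 27.5 (np.float32(40.36857), np.float32(36.545506), array([8.6, 7.2, 3.3, 5.4]))
b 395 centre [ 0.4639 -0.2064] back [ 0.4855 -0.2029] 9.1 (np.float32(45.53075), np.float32(43.78117), array([10.5,  6.6,  0. ,  6.1]))
c 1849 centre [0.4598 0.2394] back [0.4812 0.2233] -36.9 (np.float32(54.39383), np.float32(53.55956), array([11.8,  5.9,  4.3, 11.4]))
d 1195 centre [ 0.4685 -0.056 ] back [ 0.4934 -0.0748] -37.0 (np.float32(63.95553), np.float32(62.331306), array([14.9,  5.5,  5.5, 13.2]))
```

jog_arm(
  increments=[
    {"dx":0.18,"dy":-0.083,"dz":-0.9,"ax":0,"ay":0,"az":-0.264,"gripper":1},
    {"dx":0.18,"dy":-0.083,"dz":-0.9,"ax":0,"ay":0,"az":-0.264,"gripper":1},
    {"dx":0.18,"dy":-0.083,"dz":-0.9,"ax":0,"ay":0,"az":-0.264,"gripper":1},
    {"dx":0.18,"dy":-0.083,"dz":-0.9,"ax":0,"ay":0,"az":-0.264,"gripper":1},
    {"dx":0.18,"dy":-0.083,"dz":-0.9,"ax":0,"ay":0,"az":-0.264,"gripper":1},
    {"dx":0.18,"dy":-0.083,"dz":-0.9,"ax":0,"ay":0,"az":-0.264,"gripper":1},
  ],
)

```text
time: 2.6
eef_pos: [0.4722, 0.2302, 0.1503]
tcp_rot: [0.317, 0.948, 0.001, 0.001]
contact_force: [-0.9, -0.5, 0.0]
opening: 1.0
finger_force: 0.0
```

```bash
python3 - <<'E'
from h import *
s,c=wrist('w3');print(s['time'],s['eef_pos'],s['tcp_rot'])
n,r,q=meas(c,'c',.466,.237,rad=.045);print(n,r[0],np.degrees(r[1]),r[2:])
E
```

```text
2.6 [0.47216257 0.23020299 0.15031726] [0.31680462 0.94848909 0.00103582 0.0014873 ]
3870 [0.48055905 0.22317289] -38.59197 (np.float32(54.024914), np.float32(53.322994), array([11.5,  3.9,  4.5, 11.2]))
```

View pics/w3.png

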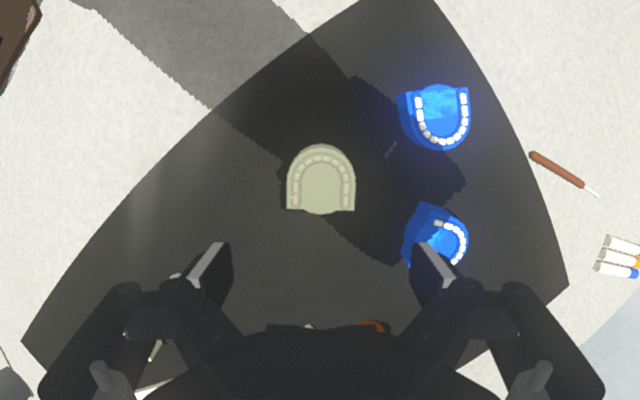

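w3 shows cast c centred at (321,180) between the fingertips at (225,250) and (415,250). It is squared to the jaws with its flat back toward the gripper, and the blue look-alikes at (437,115) and (440,235) are clear. I'm descending and closing.

jog_arm(
  increments=[
    {"dx":-0.01,"dy":0.0,"dz":-0.4,"ax":0,"ay":0,"az":0,"gripper":1},
    {"dx":-0.01,"dy":0.0,"dz":-0.75,"ax":0,"ay":0,"az":0,"gripper":1},
    {"dx":-0.01,"dy":0.0,"dz":-1,"ax":0,"ay":0,"az":0,"gripper":1},
    {"dx":-0.01,"dy":0.0,"dz":-1,"ax":0,"ay":0,"az":0,"gripper":1},
    {"dx":-0.01,"dy":0.0,"dz":-1,"ax":0,"ay":0,"az":0,"gripper":-1},
    {"dx":-0.01,"dy":0.0,"dz":-1,"ax":0,"ay":0,"az":0,"gripper":-1},
    {"dx":-0.01,"dy":0.0,"dz":-1,"ax":0,"ay":0,"az":0,"gripper":-1},
    {"dx":-0.01,"dy":0.0,"dz":-1,"ax":0,"ay":0,"az":0,"gripper":-1},
    {"dx":-0.01,"dy":0.0,"dz":-1,"ax":0,"ay":0,"az":0,"gripper":-1},
    {"dx":-0.01,"dy":0.0,"dz":-1,"ax":0,"ay":0,"az":0,"gripper":-1},
  ],
)

```text
time: 3.65
eef_pos: [0.4726, 0.23, 0.0315]
tcp_rot: [0.318, 0.948, 0.002, 0.003]
contact_force: [0.3, 0.1, 7.4]
opening: 0.63
finger_force: 43.4
```

jog_arm(
  increments=[
    {"dx":0,"dy":0,"dz":0.25,"ax":0,"ay":0,"az":0,"gripper":-1},
    {"dx":0,"dy":0,"dz":0.5,"ax":0,"ay":0,"az":0,"gripper":-1},
    {"dx":0,"dy":0,"dz":0.75,"ax":0,"ay":0,"az":0,"gripper":-1},
    {"dx":0.1,"dy":-0.15,"dz":0.75,"ax":0,"ay":0,"az":0.08,"gripper":-1},
    {"dx":0.25,"dy":-0.35,"dz":0.75,"ax":0,"ay":0,"az":0.16,"gripper":-1},
    {"dx":0.4,"dy":-0.6,"dz":0.75,"ax":0,"ay":0,"az":0.25,"gripper":-1},
    {"dx":0.5,"dy":-0.85,"dz":0.75,"ax":0,"ay":0,"az":0.352,"gripper":-1},
    {"dx":0.65,"dy":-1,"dz":0.75,"ax":0,"ay":0,"az":0.352,"gripper":-1},
  ],
)

```text
time: 4.45
eef_pos: [0.5481, 0.1075, 0.1189]
tcp_rot: [0.046, 0.999, -0.0, 0.0]
contact_force: [-0.3, 1.1, -2.0]
opening: 0.626
finger_force: 43.0
```

jog_arm(
  increments=[
    {"dx":0.25,"dy":-0.35,"dz":0,"ax":0,"ay":0,"az":0,"gripper":-1},
    {"dx":0.5,"dy":-0.7,"dz":0,"ax":0,"ay":0,"az":0,"gripper":-1},
    {"dx":0.65,"dy":-0.95,"dz":0,"ax":0,"ay":0,"az":0,"gripper":-1},
    {"dx":0.77,"dy":-1,"dz":0,"ax":0,"ay":0,"az":0,"gripper":-1},
    {"dx":0.77,"dy":-1,"dz":0,"ax":0,"ay":0,"az":0,"gripper":-1},
    {"dx":0.77,"dy":-1,"dz":0,"ax":0,"ay":0,"az":0,"gripper":-1},
  ],
)

```text
time: 5.05
eef_pos: [0.64, -0.0106, 0.1184]
tcp_rot: [0.047, 0.999, 0.0, -0.0]
contact_force: [-0.1, -0.1, -1.2]
opening: 0.62
finger_force: 43.0
```

```bash
cat >> h.py <<'E'
def bench(c):
    """pads and rail in the wrist cloud, board axes about (.615,-.06), yaw -5.4 deg"""
    w=wcloud(c);h=masks(c);y=np.radians(-5.4);Rb=np.array([[np.cos(y),-np.sin(y)],[np.sin(y),np.cos(y)]])
    b=(w[...,:2]-np.array([.615,-.06]))@Rb
    roi=(np.abs(b[...,0])<.08)&(np.abs(b[...,1])<.2)
    m=roi&(w[...,2]>.0255)&(w[...,2]<.0315)&(b[...,0]>.035)&(h[...,1]<70);
    if m.any(): print('rail',m.sum(),np.percentile(b[m][:,0],[2,10,90]).round(4))
    for i in range(4):
        m=roi&(h[...,2]<120)&(w[...,2]>.010)&(w[...,2]<.018)&(np.abs(b[...,1]-(i-1.5)*.096)<.042)
        if m.sum()>300: print('pad',i+1,m.sum(),np.percentile(b[m],[1,99],axis=0).round(4).tolist(),np.median(w[m][:,2]))
E
python3 - <<'E'
from h import *
s,c=wrist('w4');print(s['time'],s['eef_pos'],s['tcp_rot'],s['opening'],s['finger_force']);bench(c)
E
```

```text
5.05 [ 0.63999755 -0.01057721  0.11836557] [ 4.73364394e-02  9.98878923e-01  1.54120181e-04 -3.68540616e-04] 0.6204163555516593 43.0161658488214
rail 3466 [0.0424 0.0433 0.0524]
pad 1 4500 [[-0.0299, -0.181], [0.043, -0.1109]] 0.013793206538305014
pad 2 7043 [[-0.0299, -0.0851], [0.0425, -0.0155]] 0.013689150965811192
pad 3 3705 [[-0.0311, 0.0102], [0.0132, 0.0808]] 0.01355254407219067
pad 4 8131 [[-0.0317, 0.105], [0.0425, 0.1756]] 0.013419942565030846
```

View pics/w4.png

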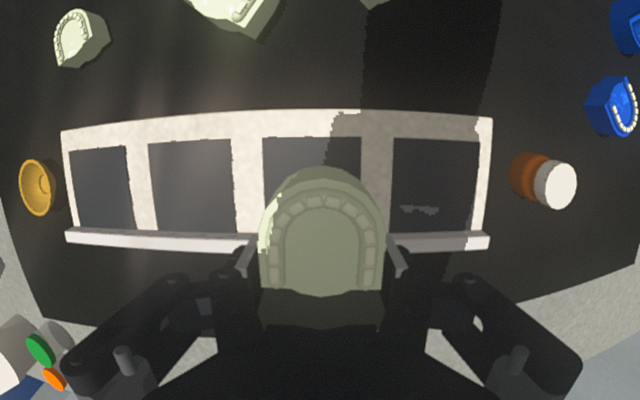

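w4 shows cast c held level at (322,230), jaws square to the board. The pads are at (100,188), (190,185), (311,160) and (433,185), the rail at row 240, the dish at (37,187) and the jar at (545,182).

```bash
python3 - <<'E'
from h import *
c=np.load('w4.npz');w=wcloud(c);y=np.radians(-5.4);Rb=np.array([[np.cos(y),-np.sin(y)],[np.sin(y),np.cos(y)]])
n,r,q=meas(c,'c',.625,-.010,z0=.087,rad=.045);print(n,r[0],np.degrees(r[1]),r[2:])
b=(q-np.array([.640,-.0106]))@Rb;print(np.percentile(b,[1,99],axis=0))
E
```

```text
14054 [0.6146649  0.01727496] 122.0366 (np.float32(64.42438), np.float32(65.061714), array([11. ,  8.9, 25.6,  5.8]))
[[-0.04141388 -0.03254286]
 [ 0.00888665  0.03508942]]
```

jog_arm(
  increments=[
    {"dx":0.03,"dy":-0.053,"dz":0,"ax":0,"ay":0,"az":0,"gripper":-1},
    {"dx":0.03,"dy":-0.053,"dz":-0.25,"ax":0,"ay":0,"az":0,"gripper":-1},
    {"dx":0.03,"dy":-0.053,"dz":-0.45,"ax":0,"ay":0,"az":0,"gripper":-1},
    {"dx":0.03,"dy":-0.053,"dz":-0.54,"ax":0,"ay":0,"az":0,"gripper":-1},
    {"dx":0.03,"dy":-0.053,"dz":-0.58,"ax":0,"ay":0,"az":0,"gripper":-1},
    {"dx":0.03,"dy":-0.053,"dz":-0.595,"ax":0,"ay":0,"az":0,"gripper":-1},
    {"dx":0.03,"dy":-0.053,"dz":-0.595,"ax":0,"ay":0,"az":0,"gripper":-1},
  ],
)

```text
time: 5.8
eef_pos: [0.6448, -0.0172, 0.048]
tcp_rot: [0.047, 0.999, -0.0, 0.001]
contact_force: [-0.2, -0.0, -1.1]
opening: 0.622
finger_force: 43.0
```

jog_arm(
  increments=[
    {"dx":-0.005,"dy":0,"dz":-0.012,"ax":0,"ay":0,"az":0,"gripper":-1},
    {"dx":-0.005,"dy":0,"dz":-0.025,"ax":0,"ay":0,"az":0,"gripper":-1},
    {"dx":-0.005,"dy":0,"dz":-0.025,"ax":0,"ay":0,"az":0,"gripper":-1},
  ],
)

```text
time: 6.1
eef_pos: [0.6444, -0.0173, 0.0457]
tcp_rot: [0.047, 0.999, -0.0, 0.001]
contact_force: [-1.7, -0.4, 4.2]
opening: 0.625
finger_force: 43.5
```

jog_arm(
  increments=[
    {"dx":0,"dy":0,"dz":0,"ax":0,"ay":0,"az":0,"gripper":1},
    {"dx":0,"dy":0,"dz":0,"ax":0,"ay":0,"az":0,"gripper":1},
    {"dx":0,"dy":0,"dz":0,"ax":0,"ay":0,"az":0,"gripper":1},
    {"dx":0,"dy":0,"dz":0,"ax":0,"ay":0,"az":0,"gripper":1},
    {"dx":0,"dy":0,"dz":0.25,"ax":0,"ay":0,"az":0,"gripper":1},
    {"dx":0,"dy":0,"dz":0.6,"ax":0,"ay":0,"az":0,"gripper":1},
    {"dx":0,"dy":0,"dz":1,"ax":0,"ay":0,"az":0,"gripper":1},
    {"dx":-0.35,"dy":0,"dz":1,"ax":0,"ay":0,"az":0,"gripper":1},
    {"dx":-0.35,"dy":0,"dz":1,"ax":0,"ay":0,"az":0,"gripper":1},
  ],
)

```text
time: 7.0
eef_pos: [0.5974, -0.0164, 0.1636]
tcp_rot: [0.047, 0.999, 0.0, -0.002]
contact_force: [-0.9, 0.6, -0.8]
opening: 0.994
finger_force: 0.0
```

jog_arm(
  increments=[
    {"dx":-0.3,"dy":-0.1,"dz":0,"ax":0,"ay":0,"az":-0.09,"gripper":1},
    {"dx":-0.6,"dy":-0.2,"dz":0,"ax":0,"ay":0,"az":-0.18,"gripper":1},
    {"dx":-0.98,"dy":-0.42,"dz":0,"ax":0,"ay":0,"az":-0.27,"gripper":1},
    {"dx":-0.98,"dy":-0.42,"dz":0,"ax":0,"ay":0,"az":-0.352,"gripper":1},
    {"dx":-0.98,"dy":-0.42,"dz":0,"ax":0,"ay":0,"az":-0.352,"gripper":1},
    {"dx":-0.98,"dy":-0.42,"dz":0,"ax":0,"ay":0,"az":-0.352,"gripper":1},
  ],
)

```text
time: 7.6
eef_pos: [0.4846, -0.0677, 0.1642]
tcp_rot: [0.317, 0.948, 0.0, 0.001]
contact_force: [-0.2, -0.5, 0.0]
opening: 1.004
finger_force: 0.0
```

```bash
cat >> h.py <<'E'
def pose(c,k,cx,cy,z0=0,rad=.05):
    """longest straight edges of the top-hull -> pose; prints box-centre based back midpoint"""
    n,r,q=meas(c,k,cx,cy,z0,rad);W,L,H,T=SZ[k];b=cv2.boxPoints(cv2.minAreaRect((q*1000).astype(np.float32))).mean(0)/1000
    d=np.array([np.cos(r[1]),np.sin(r[1])]);print(k,n,'back',r[0].round(4),'back(centre)',(b+d*L/2).round(4),'yaw',np.degrees(r[1]).round(1),'W L',r[2].round(1),r[3].round(1),r[4])
E
python3 - <<'E'
from h import *
s,c=wrist('w5');print(s['time'],s['eef_pos'],s['tcp_rot'],s['qpos'])
pose(c,'d',.4685,-.056);pose(c,'a',.468,.048,rad=.04)
E
```

```text
7.6 [ 0.48456691 -0.06771576  0.16424848] [3.16951766e-01 9.48441499e-01 4.58394745e-05 5.46067707e-04] [-3.46614719e-01 -2.89610776e-02  2.10385662e+00  1.34811374e-04
  1.06560750e+00 -1.27244850e+00]
d 4744 back [ 0.4925 -0.0748] back(centre) [ 0.491  -0.0737] yaw -37.8 W L 62.4 60.6 [13.5  4.4  3.8 12.8]
a 1563 back [0.4838 0.0576] back(centre) [0.4827 0.0568] yaw 35.2 W L 38.6 37.8 [8.6 8.3 3.9 3.6]
```

View pics/w5.png

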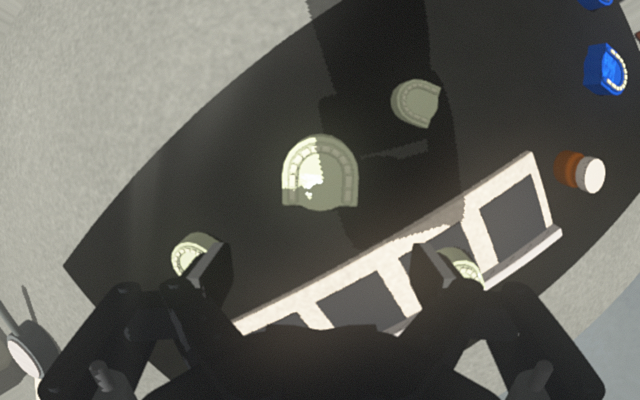

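w5 shows cast d centred at (320,172) and squared between the jaws. a is at (415,103), b at (190,255) is clear, and c is standing on pad 3 at (463,265). Descending on d.

jog_arm(
  increments=[
    {"dx":0,"dy":0,"dz":-0.4,"ax":0,"ay":0,"az":0,"gripper":1},
    {"dx":0,"dy":0,"dz":-0.75,"ax":0,"ay":0,"az":0,"gripper":1},
    {"dx":0,"dy":0,"dz":-1,"ax":0,"ay":0,"az":0,"gripper":1},
    {"dx":0,"dy":0,"dz":-1,"ax":0,"ay":0,"az":0,"gripper":1},
  ],
)

```text
time: 8.05
eef_pos: [0.4811, -0.0659, 0.0395]
tcp_rot: [0.317, 0.948, 0.0, -0.005]
contact_force: [-0.0, -0.2, -0.8]
opening: 1.003
finger_force: 0.0
```

jog_arm(
  increments=[
    {"dx":0,"dy":0,"dz":-0.1,"ax":0,"ay":0,"az":0,"gripper":1},
    {"dx":0,"dy":0,"dz":-0.1,"ax":0,"ay":0,"az":0,"gripper":1},
    {"dx":0,"dy":0,"dz":-0.1,"ax":0,"ay":0,"az":0,"gripper":-1},
    {"dx":0,"dy":0,"dz":-0.1,"ax":0,"ay":0,"az":0,"gripper":-1},
    {"dx":0,"dy":0,"dz":-0.1,"ax":0,"ay":0,"az":0,"gripper":-1},
    {"dx":0,"dy":0,"dz":-0.1,"ax":0,"ay":0,"az":0,"gripper":-1},
    {"dx":0,"dy":0,"dz":-0.1,"ax":0,"ay":0,"az":0,"gripper":-1},
  ],
)

```text
time: 8.75
eef_pos: [0.4854, -0.0681, 0.0337]
tcp_rot: [0.318, 0.948, -0.0, 0.002]
contact_force: [-0.2, 1.1, 7.1]
opening: 0.715
finger_force: 45.1
```

jog_arm(
  increments=[
    {"dx":0,"dy":0,"dz":0.25,"ax":0,"ay":0,"az":0,"gripper":-1},
    {"dx":0,"dy":0,"dz":0.5,"ax":0,"ay":0,"az":0,"gripper":-1},
    {"dx":0,"dy":0,"dz":0.8,"ax":0,"ay":0,"az":0,"gripper":-1},
    {"dx":0.1,"dy":0.1,"dz":0.8,"ax":0,"ay":0,"az":0.08,"gripper":-1},
    {"dx":0.25,"dy":0.2,"dz":0.8,"ax":0,"ay":0,"az":0.16,"gripper":-1},
    {"dx":0.4,"dy":0.3,"dz":0.8,"ax":0,"ay":0,"az":0.25,"gripper":-1},
    {"dx":0.5,"dy":0.4,"dz":0.8,"ax":0,"ay":0,"az":0.352,"gripper":-1},
  ],
)

```text
time: 9.45
eef_pos: [0.5442, -0.0189, 0.1275]
tcp_rot: [0.049, 0.999, 0.0, -0.0]
contact_force: [-0.0, -0.3, -3.2]
opening: 0.715
finger_force: 46.0
```

jog_arm(
  increments=[
    {"dx":0.25,"dy":0.2,"dz":0,"ax":0,"ay":0,"az":0,"gripper":-1},
    {"dx":0.5,"dy":0.45,"dz":0,"ax":0,"ay":0,"az":0,"gripper":-1},
    {"dx":0.75,"dy":0.7,"dz":0,"ax":0,"ay":0,"az":0,"gripper":-1},
    {"dx":0.89,"dy":0.82,"dz":0,"ax":0,"ay":0,"az":0,"gripper":-1},
    {"dx":0.89,"dy":0.82,"dz":0,"ax":0,"ay":0,"az":0,"gripper":-1},
    {"dx":0.89,"dy":0.82,"dz":0,"ax":0,"ay":0,"az":0,"gripper":-1},
  ],
)

```text
time: 10.05
eef_pos: [0.6497, 0.0791, 0.1267]
tcp_rot: [0.052, 0.999, -0.0, -0.001]
contact_force: [-0.2, -0.6, -3.1]
opening: 0.714
finger_force: 46.0
```

```bash
cat >> h.py <<'E'
yb=np.radians(-5.4);RB=np.array([[np.cos(yb),-np.sin(yb)],[np.sin(yb),np.cos(yb)]])
def inhand(c,s,k,zt):
    """extent of the held cast's top along board axes, relative to the TCP"""
    w=wcloud(c);W,L,H,T=SZ[k];z0=s['eef_pos'][2]-zt;b=(w[...,:2]-np.array(s['eef_pos'][:2]))@RB
    m=(w[...,2]>z0+H-.004)&(w[...,2]<z0+T+.003)&(np.abs(b[...,1])<W/2-.004)&(np.abs(b[...,0])<.07)
    print('in hand x',np.percentile(b[m][:,0],[1,99]).round(4))
    return
E
python3 - <<'E'
from h import *
s,c=wrist('w6');print(s['time'],s['eef_pos'],s['tcp_rot'],s['opening']);inhand(c,s,'d',.0337)
bench(c)
E
```

```text
10.05 [0.64974945 0.07907484 0.12670609] [ 5.19617092e-02  9.98648227e-01 -1.61489933e-04 -1.29327932e-03] 0.7142440501853459
in hand x [-0.0495  0.0078]
rail 2625 [0.0428 0.0435 0.0528]
pad 1 2615 [[-0.0294, -0.1804], [0.0433, -0.1107]] 0.013911713579541352
pad 2 4431 [[-0.0297, -0.0851], [0.0428, -0.0153]] 0.013791452010635835
pad 3 1858 [[-0.0303, 0.0111], [0.0418, 0.0809]] 0.01366705661322544
pad 4 1928 [[-0.051, 0.1061], [-0.0086, 0.1773]] 0.013474023908558078
```

jog_arm(
  increments=[
    {"dx":0.035,"dy":-0.005,"dz":-0.2,"ax":0,"ay":0,"az":0,"gripper":-1},
    {"dx":0.035,"dy":-0.005,"dz":-0.4,"ax":0,"ay":0,"az":0,"gripper":-1},
    {"dx":0.035,"dy":-0.005,"dz":-0.55,"ax":0,"ay":0,"az":0,"gripper":-1},
    {"dx":0.035,"dy":-0.005,"dz":-0.61,"ax":0,"ay":0,"az":0,"gripper":-1},
    {"dx":0.035,"dy":-0.005,"dz":-0.64,"ax":0,"ay":0,"az":0,"gripper":-1},
    {"dx":0.035,"dy":-0.005,"dz":-0.655,"ax":0,"ay":0,"az":0,"gripper":-1},
    {"dx":0.035,"dy":-0.005,"dz":-0.665,"ax":0,"ay":0,"az":0,"gripper":-1},
    {"dx":0.035,"dy":-0.005,"dz":-0.665,"ax":0,"ay":0,"az":0,"gripper":-1},
  ],
)

```text
time: 10.9
eef_pos: [0.6555, 0.0783, 0.0491]
tcp_rot: [0.052, 0.999, 0.0, 0.001]
contact_force: [0.0, 0.4, -2.1]
opening: 0.714
finger_force: 45.9
```

jog_arm(
  increments=[
    {"dx":-0.01,"dy":0,"dz":-0.01,"ax":0,"ay":0,"az":0,"gripper":-1},
    {"dx":-0.01,"dy":0,"dz":-0.02,"ax":0,"ay":0,"az":0,"gripper":-1},
    {"dx":-0.01,"dy":0,"dz":-0.02,"ax":0,"ay":0,"az":0,"gripper":-1},
  ],
)

```text
time: 11.2
eef_pos: [0.6544, 0.0783, 0.0478]
tcp_rot: [0.052, 0.999, -0.0, 0.001]
contact_force: [-2.9, -0.5, 5.1]
opening: 0.717
finger_force: 46.7
```

jog_arm(
  increments=[
    {"dx":0,"dy":0,"dz":0,"ax":0,"ay":0,"az":0,"gripper":0.9},
    {"dx":0,"dy":0,"dz":0,"ax":0,"ay":0,"az":0,"gripper":0.9},
    {"dx":0,"dy":0,"dz":0,"ax":0,"ay":0,"az":0,"gripper":0.9},
    {"dx":0,"dy":0,"dz":0,"ax":0,"ay":0,"az":0,"gripper":0.9},
    {"dx":0,"dy":0,"dz":0.25,"ax":0,"ay":0,"az":0,"gripper":0.9},
    {"dx":0,"dy":0,"dz":0.6,"ax":0,"ay":0,"az":0,"gripper":0.9},
    {"dx":0,"dy":0,"dz":0.97,"ax":0,"ay":0,"az":0,"gripper":0.9},
    {"dx":-0.35,"dy":0,"dz":0.97,"ax":0,"ay":0,"az":0.09,"gripper":0.9},
    {"dx":-0.5,"dy":0,"dz":0.97,"ax":0,"ay":0,"az":0.18,"gripper":0.9},
  ],
)

```text
time: 12.1
eef_pos: [0.5929, 0.0784, 0.1641]
tcp_rot: [-0.092, 0.996, -0.0, 0.001]
contact_force: [-0.7, -0.7, -0.2]
opening: 0.953
finger_force: 0.0
```

jog_arm(
  increments=[
    {"dx":-0.3,"dy":-0.1,"dz":0,"ax":0,"ay":0,"az":0.09,"gripper":0.9},
    {"dx":-0.6,"dy":-0.2,"dz":0,"ax":0,"ay":0,"az":0.18,"gripper":0.9},
    {"dx":-0.98,"dy":-0.22,"dz":0,"ax":0,"ay":0,"az":0.253,"gripper":0.9},
    {"dx":-0.98,"dy":-0.22,"dz":0,"ax":0,"ay":0,"az":0.253,"gripper":0.9},
    {"dx":-0.98,"dy":-0.22,"dz":0,"ax":0,"ay":0,"az":0.253,"gripper":0.9},
    {"dx":-0.98,"dy":-0.22,"dz":0,"ax":0,"ay":0,"az":0.253,"gripper":0.9},
  ],
)

```text
time: 12.7
eef_pos: [0.4775, 0.0518, 0.1631]
tcp_rot: [-0.283, 0.959, -0.0, 0.001]
contact_force: [0.2, 0.3, 0.2]
opening: 0.954
finger_force: 0.0
```

```bash
python3 - <<'E'
from h import *
s,c=wrist('w7');print(s['time'],s['eef_pos'],s['tcp_rot'],s['qpos'])
pose(c,'a',.468,.048,rad=.04)
pose(c,'c',.627,-.016,z0=.014,rad=.045);pose(c,'d',.633,.08,z0=.014,rad=.045)
cv2.imwrite('pics/o7.png',np.hstack([ortho(c,.47,.05,.024,.05,4000),ortho(c,.63,.03,.03,.1,2000)]))
E
```

```text
12.7 [0.47752615 0.05177237 0.16312973] [-2.83470456e-01  9.58980070e-01 -4.86500287e-04  1.22025949e-03] [-1.03661443e-01 -4.93664712e-02  2.12582067e+00  3.51866242e-05
  1.06251131e+00 -2.24929753e+00]
a 1620 back [0.4837 0.0566] back(centre) [0.483  0.0561] yaw 34.2 W L 37.7 36.8 [7.4 8.4 2.7 2.9]
c 543 back [ 0.627  -0.0234] back(centre) [ 0.6331 -0.0086] yaw 67.4 W L 53.7 17.9 [9.4 6.6 8.2 1.7]
d 364 back [0.617  0.0697] back(centre) [0.631  0.0871] yaw 51.3 W L 30.6 12.4 [7.1 2.1 4.8 1. ]
```

View pics/o7.png

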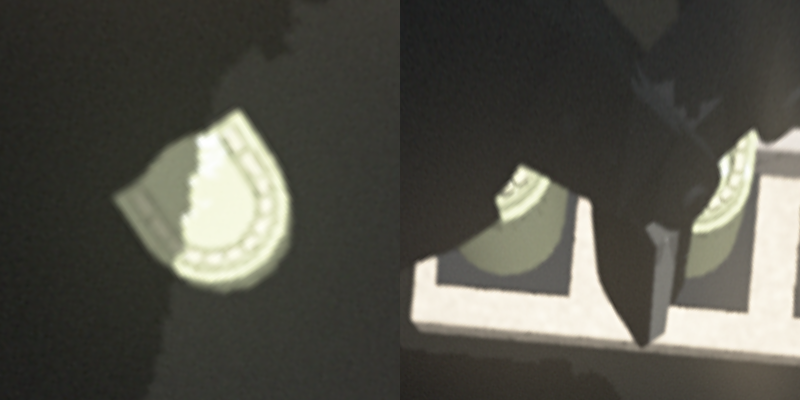

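o7 shows a's back corners at (115,195) and (240,110), giving yaw 34°, which matches the fit. c and d sit on their pads, mostly hidden by the finger. Descending on a.

jog_arm(
  increments=[
    {"dx":-0.014,"dy":-0.009,"dz":-0.4,"ax":0,"ay":0,"az":0.014,"gripper":0.9},
    {"dx":-0.014,"dy":-0.009,"dz":-0.75,"ax":0,"ay":0,"az":0.014,"gripper":0.9},
    {"dx":-0.014,"dy":-0.009,"dz":-1,"ax":0,"ay":0,"az":0.014,"gripper":0.9},
    {"dx":-0.014,"dy":-0.009,"dz":-1,"ax":0,"ay":0,"az":0.014,"gripper":0.9},
  ],
)

```text
time: 13.15
eef_pos: [0.472, 0.0511, 0.038]
tcp_rot: [-0.294, 0.956, 0.002, -0.004]
contact_force: [-0.5, -0.0, 0.3]
opening: 0.95
finger_force: 0.0
```

jog_arm(
  increments=[
    {"dx":0,"dy":0,"dz":-0.1,"ax":0,"ay":0,"az":0,"gripper":0.9},
    {"dx":0,"dy":0,"dz":-0.1,"ax":0,"ay":0,"az":0,"gripper":0.9},
    {"dx":0,"dy":0,"dz":-0.1,"ax":0,"ay":0,"az":0,"gripper":-1},
    {"dx":0,"dy":0,"dz":-0.1,"ax":0,"ay":0,"az":0,"gripper":-1},
    {"dx":0,"dy":0,"dz":-0.1,"ax":0,"ay":0,"az":0,"gripper":-1},
    {"dx":0,"dy":0,"dz":-0.1,"ax":0,"ay":0,"az":0,"gripper":-1},
    {"dx":0,"dy":0,"dz":-0.1,"ax":0,"ay":0,"az":0,"gripper":-1},
    {"dx":0,"dy":0,"dz":-0.1,"ax":0,"ay":0,"az":0,"gripper":-1},
  ],
)

```text
time: 13.95
eef_pos: [0.4756, 0.0507, 0.0314]
tcp_rot: [-0.294, 0.956, -0.0, 0.001]
contact_force: [-0.8, 0.7, 6.6]
opening: 0.433
finger_force: 41.7
```

jog_arm(
  increments=[
    {"dx":0,"dy":0,"dz":0.25,"ax":0,"ay":0,"az":0,"gripper":-1},
    {"dx":0,"dy":0,"dz":0.5,"ax":0,"ay":0,"az":0,"gripper":-1},
    {"dx":0,"dy":0,"dz":0.75,"ax":0,"ay":0,"az":0,"gripper":-1},
    {"dx":0.1,"dy":-0.1,"dz":0.75,"ax":0,"ay":0,"az":-0.08,"gripper":-1},
    {"dx":0.2,"dy":-0.2,"dz":0.75,"ax":0,"ay":0,"az":-0.16,"gripper":-1},
    {"dx":0.35,"dy":-0.3,"dz":0.75,"ax":0,"ay":0,"az":-0.24,"gripper":-1},
  ],
)

```text
time: 14.55
eef_pos: [0.516, 0.0146, 0.1201]
tcp_rot: [-0.108, 0.994, 0.0, -0.0]
contact_force: [-0.1, 0.0, 0.3]
opening: 0.436
finger_force: 41.0
```

jog_arm(
  increments=[
    {"dx":0.15,"dy":-0.25,"dz":0,"ax":0,"ay":0,"az":-0.08,"gripper":-1},
    {"dx":0.3,"dy":-0.55,"dz":0,"ax":0,"ay":0,"az":-0.16,"gripper":-1},
    {"dx":0.45,"dy":-0.85,"dz":0,"ax":0,"ay":0,"az":-0.2,"gripper":-1},
    {"dx":0.5,"dy":-1,"dz":0,"ax":0,"ay":0,"az":-0.2,"gripper":-1},
  ],
)

```text
time: 14.95
eef_pos: [0.5775, -0.1078, 0.1202]
tcp_rot: [0.048, 0.999, -0.0, 0.0]
contact_force: [-0.6, 0.3, -1.6]
opening: 0.433
finger_force: 41.0
```

jog_arm(
  increments=[
    {"dx":0.15,"dy":-0.3,"dz":0,"ax":0,"ay":0,"az":0,"gripper":-1},
    {"dx":0.3,"dy":-0.6,"dz":0,"ax":0,"ay":0,"az":0,"gripper":-1},
    {"dx":0.4,"dy":-0.86,"dz":0,"ax":0,"ay":0,"az":0,"gripper":-1},
    {"dx":0.4,"dy":-0.86,"dz":0,"ax":0,"ay":0,"az":0,"gripper":-1},
    {"dx":0.4,"dy":-0.86,"dz":0,"ax":0,"ay":0,"az":0,"gripper":-1},
  ],
)

```text
time: 15.45
eef_pos: [0.6237, -0.2083, 0.1193]
tcp_rot: [0.047, 0.999, 0.001, -0.001]
contact_force: [-0.7, 0.4, -0.0]
opening: 0.431
finger_force: 40.9
```

```bash
python3 - <<'E'
from h import *
s,c=wrist('w8');print(s['time'],s['eef_pos'],s['tcp_rot'],s['opening']);inhand(c,s,'a',.0314)
bench(c)
E
```

```text
15.45 [ 0.62370148 -0.20825958  0.11931508] [ 4.70614999e-02  9.98891379e-01  6.74173116e-04 -8.79494766e-04] 0.4311120542723182
in hand x [-0.0265  0.009 ]
rail 2985 [0.0423 0.0431 0.0519]
pad 1 7371 [[-0.0301, -0.1818], [0.0424, -0.1109]] 0.013533465446678522
pad 2 8035 [[-0.0318, -0.087], [0.0426, -0.0154]] 0.013412329804961043
pad 3 1954 [[-0.0314, 0.0086], [0.0419, 0.0774]] 0.013328336410361186
pad 4 617 [[-0.0313, 0.1046], [0.0419, 0.1722]] 0.01316010108474916
```

View pics/w8.png

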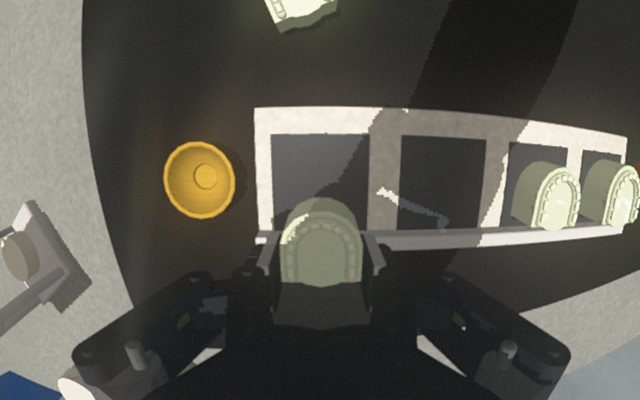

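w8 shows cast a level in the jaws at (321,245), with the dish at (200,180) clear of them. c and d stand squared on pads 3 and 4 at (548,195) and (615,195). I'm lowering a and will open only part-way because of the dish.

jog_arm(
  increments=[
    {"dx":0.01,"dy":0,"dz":-0.2,"ax":0,"ay":0,"az":0,"gripper":-1},
    {"dx":0.01,"dy":0,"dz":-0.4,"ax":0,"ay":0,"az":0,"gripper":-1},
    {"dx":0.01,"dy":0,"dz":-0.53,"ax":0,"ay":0,"az":0,"gripper":-1},
    {"dx":0.01,"dy":0,"dz":-0.59,"ax":0,"ay":0,"az":0,"gripper":-1},
    {"dx":0.01,"dy":0,"dz":-0.61,"ax":0,"ay":0,"az":0,"gripper":-1},
    {"dx":0.01,"dy":0,"dz":-0.625,"ax":0,"ay":0,"az":0,"gripper":-1},
    {"dx":0.01,"dy":0,"dz":-0.63,"ax":0,"ay":0,"az":0,"gripper":-1},
    {"dx":0.01,"dy":0,"dz":-0.63,"ax":0,"ay":0,"az":0,"gripper":-1},
  ],
)

```text
time: 16.3
eef_pos: [0.6262, -0.2087, 0.0455]
tcp_rot: [0.047, 0.999, -0.0, 0.001]
contact_force: [-0.5, 0.3, -0.1]
opening: 0.433
finger_force: 40.9
```

jog_arm(
  increments=[
    {"dx":0,"dy":0,"dz":-0.008,"ax":0,"ay":0,"az":0,"gripper":-1},
    {"dx":0,"dy":0,"dz":-0.012,"ax":0,"ay":0,"az":0,"gripper":-1},
    {"dx":0,"dy":0,"dz":-0.012,"ax":0,"ay":0,"az":0,"gripper":-1},
  ],
)

```text
time: 16.6
eef_pos: [0.6263, -0.2088, 0.0455]
tcp_rot: [0.047, 0.999, -0.0, 0.0]
contact_force: [-3.0, 1.0, 7.5]
opening: 0.435
finger_force: 41.9
```

jog_arm(
  increments=[
    {"dx":0,"dy":0,"dz":0,"ax":0,"ay":0,"az":0,"gripper":0.3},
    {"dx":0,"dy":0,"dz":0,"ax":0,"ay":0,"az":0,"gripper":0.3},
    {"dx":0,"dy":0,"dz":0,"ax":0,"ay":0,"az":0,"gripper":0.3},
    {"dx":0,"dy":0,"dz":0.25,"ax":0,"ay":0,"az":0,"gripper":0.3},
    {"dx":0,"dy":0,"dz":0.6,"ax":0,"ay":0,"az":0,"gripper":0.3},
    {"dx":0,"dy":0,"dz":0.98,"ax":0,"ay":0,"az":0,"gripper":0.9},
    {"dx":-0.35,"dy":0,"dz":0.98,"ax":0,"ay":0,"az":0.05,"gripper":0.9},
    {"dx":-0.5,"dy":0,"dz":0.98,"ax":0,"ay":0,"az":0.1,"gripper":0.9},
  ],
)

```text
time: 17.4
eef_pos: [0.5649, -0.2087, 0.1627]
tcp_rot: [-0.033, 0.999, -0.001, 0.001]
contact_force: [-0.8, -0.3, -0.2]
opening: 0.946
finger_force: 0.0
```

jog_arm(
  increments=[
    {"dx":-0.3,"dy":0.03,"dz":0,"ax":0,"ay":0,"az":0.095,"gripper":0.9},
    {"dx":-0.6,"dy":0.03,"dz":0,"ax":0,"ay":0,"az":0.095,"gripper":0.9},
    {"dx":-0.76,"dy":0.03,"dz":0,"ax":0,"ay":0,"az":0.095,"gripper":0.9},
    {"dx":-0.76,"dy":0.03,"dz":0,"ax":0,"ay":0,"az":0.095,"gripper":0.9},
    {"dx":-0.76,"dy":0.03,"dz":0,"ax":0,"ay":0,"az":0.095,"gripper":0.9},
  ],
)

```text
time: 17.9
eef_pos: [0.4748, -0.2051, 0.161]
tcp_rot: [-0.106, 0.994, -0.0, 0.001]
contact_force: [0.1, 0.0, 0.6]
opening: 0.952
finger_force: 0.0
```

```bash
python3 - <<'E'
from h import *
s,c=wrist('w9');print(s['time'],s['eef_pos'],s['tcp_rot'],s['qpos'],s['opening'])
pose(c,'b',.465,-.205,rad=.045)
E
```

```text
17.9 [ 0.47479838 -0.20506306  0.16098408] [-1.05736348e-01  9.94393986e-01 -3.13133569e-04  5.71993196e-04] [-6.04168452e-01  3.94933529e-02  2.04173333e+00  3.10677571e-04
  1.05909024e+00 -2.38698552e+00] 0.9523908205521617
b 2502 back [ 0.4849 -0.2038] back(centre) [ 0.4833 -0.2042] yaw 15.9 W L 46.1 45.3 [9.8 9.7 2.5 3.9]
```

View pics/w9.png

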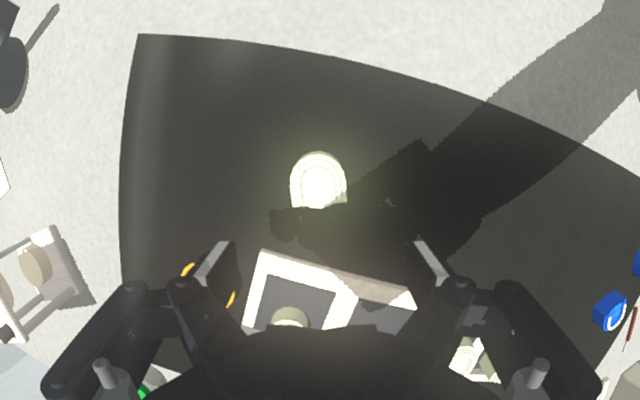

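w9 shows cast b at (318,180), centred between the jaws and turned about 3° more than they are, with its back toward the gripper. Descending on it.

jog_arm(
  increments=[
    {"dx":0.005,"dy":-0.01,"dz":-0.4,"ax":0,"ay":0,"az":0.033,"gripper":0.9},
    {"dx":0.005,"dy":-0.01,"dz":-0.75,"ax":0,"ay":0,"az":0.033,"gripper":0.9},
    {"dx":0.005,"dy":-0.01,"dz":-1,"ax":0,"ay":0,"az":0.033,"gripper":0.9},
    {"dx":0.005,"dy":-0.01,"dz":-1,"ax":0,"ay":0,"az":0.033,"gripper":0.9},
  ],
)

```text
time: 18.35
eef_pos: [0.4728, -0.2039, 0.0359]
tcp_rot: [-0.132, 0.991, 0.003, -0.004]
contact_force: [-0.2, 0.6, 0.5]
opening: 0.947
finger_force: 0.0
```

jog_arm(
  increments=[
    {"dx":0,"dy":0,"dz":-0.08,"ax":0,"ay":0,"az":0,"gripper":0.9},
    {"dx":0,"dy":0,"dz":-0.08,"ax":0,"ay":0,"az":0,"gripper":0.9},
    {"dx":0,"dy":0,"dz":-0.08,"ax":0,"ay":0,"az":0,"gripper":-1},
    {"dx":0,"dy":0,"dz":-0.08,"ax":0,"ay":0,"az":0,"gripper":-1},
    {"dx":0,"dy":0,"dz":-0.08,"ax":0,"ay":0,"az":0,"gripper":-1},
    {"dx":0,"dy":0,"dz":-0.08,"ax":0,"ay":0,"az":0,"gripper":-1},
    {"dx":0,"dy":0,"dz":-0.08,"ax":0,"ay":0,"az":0,"gripper":-1},
    {"dx":0,"dy":0,"dz":-0.08,"ax":0,"ay":0,"az":0,"gripper":-1},
  ],
)

```text
time: 19.15
eef_pos: [0.4762, -0.2068, 0.0328]
tcp_rot: [-0.132, 0.991, -0.001, 0.001]
contact_force: [0.8, 0.6, 6.2]
opening: 0.531
finger_force: 41.5
```

jog_arm(
  increments=[
    {"dx":0,"dy":0,"dz":0.25,"ax":0,"ay":0,"az":0,"gripper":-1},
    {"dx":0,"dy":0,"dz":0.5,"ax":0,"ay":0,"az":0,"gripper":-1},
    {"dx":0,"dy":0,"dz":0.75,"ax":0,"ay":0,"az":0,"gripper":-1},
    {"dx":0.1,"dy":0.05,"dz":0.75,"ax":0,"ay":0,"az":-0.08,"gripper":-1},
    {"dx":0.25,"dy":0.1,"dz":0.75,"ax":0,"ay":0,"az":-0.16,"gripper":-1},
    {"dx":0.4,"dy":0.2,"dz":0.75,"ax":0,"ay":0,"az":-0.229,"gripper":-1},
  ],
)

```text
time: 19.75
eef_pos: [0.5232, -0.1821, 0.1213]
tcp_rot: [0.051, 0.999, -0.0, 0.0]
contact_force: [0.1, -1.1, -0.3]
opening: 0.531
finger_force: 41.6
```

jog_arm(
  increments=[
    {"dx":0.3,"dy":0.2,"dz":0,"ax":0,"ay":0,"az":0,"gripper":-1},
    {"dx":0.6,"dy":0.4,"dz":0,"ax":0,"ay":0,"az":0,"gripper":-1},
    {"dx":0.8,"dy":0.55,"dz":0,"ax":0,"ay":0,"az":0,"gripper":-1},
    {"dx":0.92,"dy":0.58,"dz":0,"ax":0,"ay":0,"az":0,"gripper":-1},
    {"dx":0.92,"dy":0.58,"dz":0,"ax":0,"ay":0,"az":0,"gripper":-1},
    {"dx":0.92,"dy":0.58,"dz":0,"ax":0,"ay":0,"az":0,"gripper":-1},
  ],
)

```text
time: 20.35
eef_pos: [0.6326, -0.1122, 0.1203]
tcp_rot: [0.047, 0.999, 0.0, -0.001]
contact_force: [-0.2, -0.4, -1.1]
opening: 0.529
finger_force: 41.5
```

```bash
python3 - <<'E'
from h import *
s,c=wrist('w10');print(s['time'],s['eef_pos'],s['tcp_rot'],s['opening'],s['finger_force']);inhand(c,s,'b',.0328)
bench(c)
E
```

```text
20.35 [ 0.6326376  -0.11224527  0.12030565] [ 4.74827172e-02  9.98871614e-01  1.37307655e-04 -9.33660458e-04] 0.5292055867746444 41.47252142429352
in hand x [-0.035   0.0078]
rail 3779 [0.0423 0.0433 0.0525]
pad 1 4518 [[-0.03, -0.1815], [0.0418, -0.1112]] 0.013643492407996005
pad 2 5335 [[-0.0309, -0.0856], [0.0246, -0.0147]] 0.013508503082262008
pad 3 3421 [[-0.0511, 0.0087], [0.0425, 0.08]] 0.013424584376201726
pad 4 1300 [[-0.0311, 0.1047], [0.0421, 0.1739]] 0.013307653782236417
```

jog_arm(
  increments=[
    {"dx":0.015,"dy":-0.003,"dz":-0.2,"ax":0,"ay":0,"az":0,"gripper":-1},
    {"dx":0.015,"dy":-0.003,"dz":-0.4,"ax":0,"ay":0,"az":0,"gripper":-1},
    {"dx":0.015,"dy":-0.003,"dz":-0.53,"ax":0,"ay":0,"az":0,"gripper":-1},
    {"dx":0.015,"dy":-0.003,"dz":-0.59,"ax":0,"ay":0,"az":0,"gripper":-1},
    {"dx":0.015,"dy":-0.003,"dz":-0.61,"ax":0,"ay":0,"az":0,"gripper":-1},
    {"dx":0.015,"dy":-0.003,"dz":-0.625,"ax":0,"ay":0,"az":0,"gripper":-1},
    {"dx":0.015,"dy":-0.003,"dz":-0.633,"ax":0,"ay":0,"az":0,"gripper":-1},
    {"dx":0.015,"dy":-0.003,"dz":-0.633,"ax":0,"ay":0,"az":0,"gripper":-1},
  ],
)

```text
time: 21.2
eef_pos: [0.6359, -0.1132, 0.0469]
tcp_rot: [0.048, 0.999, -0.0, 0.001]
contact_force: [-3.5, 0.1, 4.7]
opening: 0.53
finger_force: 41.8
```

jog_arm(
  increments=[
    {"dx":0,"dy":0,"dz":0,"ax":0,"ay":0,"az":0,"gripper":0.6},
    {"dx":0,"dy":0,"dz":0,"ax":0,"ay":0,"az":0,"gripper":0.6},
    {"dx":0,"dy":0,"dz":0,"ax":0,"ay":0,"az":0,"gripper":0.6},
    {"dx":0,"dy":0,"dz":0.25,"ax":0,"ay":0,"az":0,"gripper":0.6},
    {"dx":0,"dy":0,"dz":0.6,"ax":0,"ay":0,"az":0,"gripper":0.6},
    {"dx":0,"dy":0,"dz":1,"ax":0,"ay":0,"az":0,"gripper":0.6},
    {"dx":-0.3,"dy":0.2,"dz":1,"ax":0,"ay":0,"az":0,"gripper":0.6},
    {"dx":-0.6,"dy":0.4,"dz":1,"ax":0,"ay":0,"az":0,"gripper":0.6},
  ],
)

```text
time: 22.0
eef_pos: [0.5644, -0.0652, 0.168]
tcp_rot: [0.048, 0.999, -0.001, 0.003]
contact_force: [-0.0, 0.6, -0.4]
opening: 0.801
finger_force: 0.0
```

jog_arm(
  increments=[
    {"dx":-0.2,"dy":0,"dz":0.3,"ax":0,"ay":0,"az":0,"gripper":0.6},
    {"dx":-0.4,"dy":0,"dz":0.6,"ax":0,"ay":0,"az":0,"gripper":0.6},
    {"dx":-0.4,"dy":0,"dz":0.8,"ax":0,"ay":0,"az":0,"gripper":0.6},
    {"dx":-0.4,"dy":0,"dz":0.8,"ax":0,"ay":0,"az":0,"gripper":0.6},
    {"dx":-0.4,"dy":0,"dz":0.8,"ax":0,"ay":0,"az":0,"gripper":0.6},
  ],
)

```text
time: 22.5
eef_pos: [0.5154, -0.0648, 0.2614]
tcp_rot: [0.048, 0.999, -0.0, 0.001]
contact_force: [-0.0, -0.1, -0.9]
opening: 0.801
finger_force: 0.0
```

```bash
python3 - <<'E'
from h import *
from plant import imaging
s,c=wrist('w11');print(s['time'],s['eef_pos'],s['contact_force'],s['opening'])
P=dict(a=(.6336,-.209),b=(.6426,-.1134),c=(.6517,-.0178),d=(.6607,.0773))
def chk(w,tag,h,zo):
    for k,p in P.items():
        W,L,H,T=SZ[k];b=(w[...,:2]-np.array(p))@RB
        m=(b[...,0]>-.075)&(b[...,0]<.03)&(np.abs(b[...,1])<.045)&(w[...,2]>.014+H-.004+zo)&(w[...,2]<.014+T+.004+zo)
        q=b[m]
        if len(q)>50: e=np.percentile(q,[1,99],axis=0);r=cv2.minAreaRect((q*1000).astype(np.float32));print(tag,k,len(q),'x',e[:,0].round(4),'y',e[:,1].round(4),'ymid',e[:,1].mean().round(4),'zmed',np.median(w[m][:,2]).round(4),'rect',np.round(r[1],1),round(r[2],1))
chk(wcloud(c),'wrist',masks(c),0);bench(c)
for n,zo in (('side',0),('scene',.002)):
    f=imaging.read_camera(n);chk(cloud(f),n,masks(f),zo)
    if n=='side':
        o=f['frame'][90:290,230:430];cv2.imwrite('pics/fin.png',cv2.resize(o,(600,600),interpolation=cv2.INTER_CUBIC))
    w=cloud(f);h=masks(f);w0=cloud(np.load(n+'0.npz'));h0=masks(np.load(n+'0.npz'))
    for nm,lo,hi,cc in (('dish',15,30,(.595,-.30)),('jar',3,30,(.635,.172))):
        for W_,H_ in ((w0,h0),(w,h)):
            m=(H_[...,0]>lo)&(H_[...,0]<hi)&(H_[...,1]>110)&(np.hypot(W_[...,0]-cc[0],W_[...,1]-cc[1])<.06);print(n,nm,m.sum(),W_[m].mean(0).round(4))
E
```

```text
22.5 [ 0.5153912  -0.06480366  0.26138738] [-0.04573626 -0.08402191 -0.86459164] 0.8006740716428978
wrist a 90 x [-0.034  -0.0124] y [-0.0182 -0.0007] ymid -0.0094 zmed 0.0384 rect [ 8.1 30.1] 50.1
wrist b 1040 x [-0.0413  0.001 ] y [-0.0216  0.0233] ymid 0.0009 zmed 0.042 rect [44.7 47. ] 3.8
wrist c 1413 x [-0.0488  0.0013] y [-0.0258  0.0247] ymid -0.0005 zmed 0.0459 rect [54.6 52. ] 89.2
wrist d 1175 x [-0.0571 -0.0033] y [-0.024   0.0311] ymid 0.0036 zmed 0.0499 rect [70.3 44.3] 40.0
rail 1026 [0.0421 0.0433 0.0521]
pad 1 1126 [[-0.0304, -0.1811], [0.0328, -0.1124]] 0.013737848732803065
pad 2 1508 [[-0.0302, -0.0852], [0.0404, -0.0163]] 0.013608790175563823
pad 3 1189 [[-0.032, 0.0093], [0.0399, 0.0802]] 0.013436813317000307
pad 4 541 [[-0.0316, 0.1046], [-0.0014, 0.1751]] 0.013361797881747073
side a 118 x [-0.0329  0.0014] y [-0.0147  0.0221] ymid 0.0037 zmed 0.0382 rect [39.2 36.5] 86.2
side b 198 x [-0.041   0.0019] y [-0.015   0.0264] ymid 0.0057 zmed 0.0424 rect [45.6 45.2] 6.6
side c 327 x [-0.0478  0.0023] y [-0.0195  0.0306] ymid 0.0055 zmed 0.0467 rect [55.4 52.9] 79.8
side d 525 x [-0.0551  0.0024] y [-0.0224  0.0341] ymid 0.0058 zmed 0.0509 rect [61.  63.1] 4.5
side dish 233 [ 0.5937 -0.3013  0.0156]
side dish 238 [ 0.5939 -0.3022  0.0154]
side jar 207 [0.6274 0.1901 0.0203]
side jar 205 [0.6274 0.1899 0.0203]
scene a 190 x [-0.0296  0.0042] y [-0.0208  0.0165] ymid -0.0022 zmed 0.0407 rect [38.1 38.7] 1.6
scene b 283 x [-0.0362  0.0036] y [-0.0243  0.0208] ymid -0.0017 zmed 0.0445 rect [43.6 47.7] 15.3
scene c 396 x [-0.0423  0.0042] y [-0.0276  0.0249] ymid -0.0014 zmed 0.0484 rect [52.9 54.8] 4.1
scene d 547 x [-0.0484  0.0042] y [-0.0311  0.0291] ymid -0.001 zmed 0.0523 rect [55.6 63.4] 7.2
scene dish 464 [ 0.5888 -0.3017  0.0163]
scene dish 457 [ 0.589  -0.3017  0.0164]
scene jar 308 [0.6437 0.1728 0.0188]
scene jar 307 [0.6438 0.1727 0.0189]
```

View pics/w11.png

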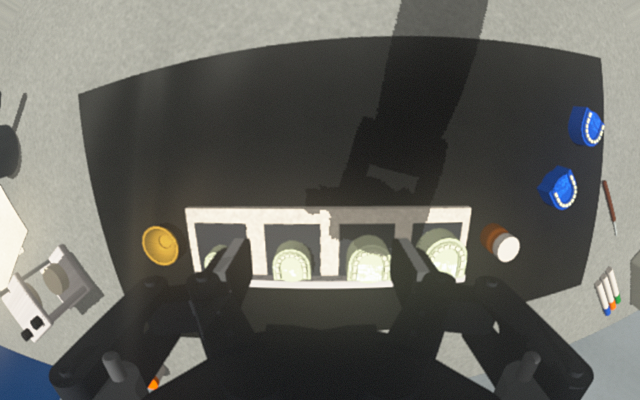

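View pics/fin.png

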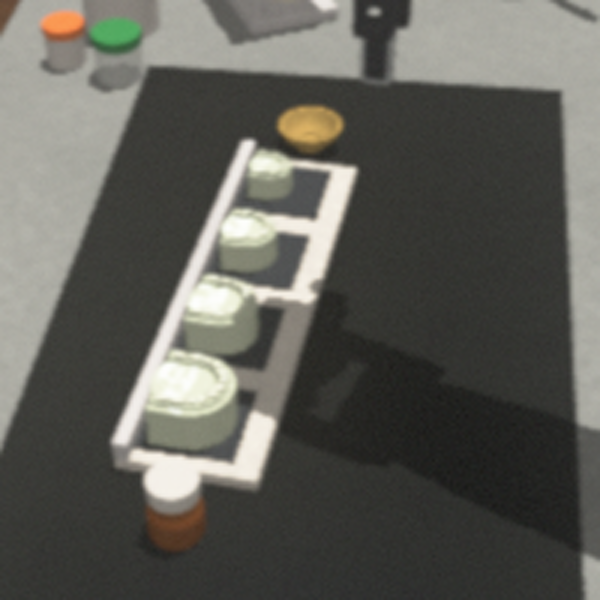

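The final pictures show a, b, c and d standing in order from the dish to the jar, backs to the rail. Measured offsets are x ≈ +2 mm and y within a few mm. The dish and jar have not moved, and the gripper is open and clear. Handing in.

```bash
python3 -c "
from plant import job
print(job.sign_off())"
```

```text
the job is handed in; nothing more can be done
None
```

The four casts stand smallest to largest from the dish to the jar, one per pad and backs to the rail. They measured within a few mm of pad centre, with the dish and jar unmoved and the gripper released. The job is handed in, and no verdict was shown.

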